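# Fetch the check weight from behind the bottles

### The job

The brass weight stands hemmed in on the white tray, behind and between the glass beaker, the white jar and the brown dropper bottle. First stand those three aside on the black mat, then put the weight upright in the middle of the balance's round pan, and last put the three back on the tray, each where it stood at the start. Keep all four upright throughout.

Things in the scene. Friction and masses are not known exactly. Their poses are not given: they have to be found in the camera images.
- beaker: empty clear glass beaker, open at the top, round: 52 mm in diameter (55 mm over the pouring lip), walls nearly straight, 68 mm tall, about 0.055 kg; origin at the centre of its underside, z up along its axis; its yaw means nothing. It starts in one of the three stands on the tray round the weight (which one varies)
- jar: white plastic powder jar with a brown screw lid, round: body 53 mm in diameter up to 61 mm, lid 51 mm in diameter, 77 mm tall in all, about 0.13 kg; origin at the centre of its underside, z up along its axis; yaw means nothing. Starts in another of the three stands
- dropper_bottle: small brown (amber) glass dropper bottle with a black cap, round: body 34 mm in diameter, straight up to about 50 mm, then narrowing to the cap, 82 mm tall in all, about 0.05 kg; origin at the centre of its underside, z up along its axis; yaw means nothing. Starts in the remaining stand
- brass_weight: brass weight with a knob on top: round body 32 mm in diameter, straight up to about 22 mm, then narrowing to the knob, 41 mm tall in all, about 0.1 kg; origin at the centre of its underside, z up along its axis; yaw means nothing. Starts on the tray at about x = +24, y = 0 mm in the tray's frame, with things close on its left, right and front, so that the hand has no room until they are gone
- tray: fixed flat white plastic tray without a rim on the bench (z = 0), 150 mm (x) by 160 mm (y), 4 mm thick; origin at the centre of its underside, x away from the robot (yaw within 0.08 rad), z up. The three things round the weight stand at about (24, +48), (24, -48) and (-36, 0) mm in its frame. A loose rubber stopper, 26 mm, in its near left corner (-53, +58) has no part in the job
- mat: fixed flat black rubber mat, 140 (x) by 156 (y) by 4 mm, empty: the side area; origin at the centre of its underside, x away from the robot (yaw within 0.08 rad), z up. Room for three at (+30, +45), (+30, -45), (-40, 0) mm. Behind the work a stool's front rail hangs 0.58 m ahead of the robot, 0.52 m above the bench: carry low (undersides about 0.1 m up) and straight across, not swinging outward
- balance_pan (a point): centre of the top face of the round steel pan of the fixed grey bench balance; x away from the robot, z up. The pan is flat, 90 mm in diameter, its top 54 mm above the bench; it does not move. Housing 170 mm (x) by 140 mm (y), 45 mm high or less, its centre 25 mm nearer the robot than the pan's. Tray, mat and balance stand side by side in varying order; a wall stands at y = +0.37 m
Mind the look-alikes: they are no part of the job. There is more than one size of the dropper_bottle; the one meant has the size given above.

How it is judged:
By the outcome, as a careful person would: the job done as asked, in the order asked, and still so for the second after the job is handed in, with the robot touching nothing.
It also fails if it takes over 144 s, if anything falls off the work surface, if the arm or the gripper's body presses on something with over 40 N, if the wrist force passes 120 N, or if a joint passes its speed limit or range.

### The arm

A 6-joint arm with a two-finger parallel gripper is mounted at the origin on a cart in front of the work surface, level with it; the furniture and walls round the work are solid. World frame = base frame: x ahead of the robot, y to its left, z up, the work surface at z = 0. Lengths are in mm, angles in rad, forces in N, time in s.
With the tool pointing down it reaches from about 325 to 900 mm from the base axis. Payload 6.1 kg.
Tool frame: the origin (TCP) lies midway between the tips of the shut fingers; the grasp point (between the pads) lies 19 mm behind it; z points along the fingers, y is the direction in which the jaws open and shut (so a half turn about z gives the same grasp; the last joint's range is limited). The gripper opens to 85 mm and grips with 20 to 120 N. Pads are 22 mm wide; open, the fingers measure 114 mm over their backs; the gripper's body (76 mm by 85 mm) begins 54 mm behind the grasp point. The pads swing forward as they close: fully open they stand 13 mm farther back than shut.
Start: joints at [-1.23, 0.22, 1.526, -0, 1.395, -0.126], TCP at [281.261, -558.129, 231.3] pointing down, gripper open.
Joint ranges: [-2.98, 2.98], [-0.91, 2.08], [0.09, 2.57], [-1.24, 4.39], [0.2, 2.65], [-2.68, 2.68]. Speed limits (rad/s): [2.57, 2.57, 3.01, 3.14, 3.14, 3.14].

### API

Orientations are given as [roll, pitch, yaw] about the fixed x, y, z axes, in that order (R = Rz(yaw) Ry(pitch) Rx(roll)).
In Python, from rig import robot, optics, sign_off gives the robot as it stands. The module is installed in compiled form; this text tells all that it offers.
- The arm moves only by the tool jog_arm, never from a script. Its argument "plan" is one flat list of numbers, 6 for each row, row after row: the shift along the tool's x, y, z in m, then the turn, a rotation vector about the tool's x, y, z in rad. In form: [tx, ty, tz, wx, wy, wz, tx, ty, tz, wx, wy, wz, ...]. A call has 1 to 8 rows; each row shifts and turns the commanded pose from where the row before left it, along the tool's axes as they then stand; what a row does not reach is not made up. A row lasts 1/8 s, in which the tool goes at most 62.5 mm and 10.7 degrees, less where a joint would pass 70% of its speed; a pose out of reach is approached as far as the arm can. A call with a gripper value outside its range is refused whole. "jaw" is the gripper command: -1 is shut, 1 is fully open, values between are in proportion, set as the call begins (left out, the last holds). The fingers move at their own pace and stop on an object; "squeeze" is the grip in N (left out, the last holds). Time passes only in rows, so rows that do not move let the fingers close. It gives the time, the measured TCP pose, the force and the opening at its end, in the units of the state.
- robot.state(): the state, without advancing time (a new reading comes with each control period).
- optics.read_camera(name): name is "scene" or "side" or "wrist"; returns a dict with "color" (400x640x3 uint8, blue, green, red), "fx", "fy", "cx", "cy" (pixels), "R" (3x3) and "t" (3): a world point X has camera coordinates R X + t. Camera axes: x right, y down, z forward; pixel columns grow to the right and rows downward; lengths in mm; the calibration is good to about 2 mm. A picture is of the moment at which its call begins. There is no depth.
- sign_off(): hands the job in, once; it reports no verdict.
Trained networks look in a picture, given as the dict that the camera call returned (one of the last four; its "shot" number tells which), for a name from the list of things; names that differ only in an ending like _2 or _b are one class to them, and where a whole thing is asked for, a point or a joint stands for the part that bears it (a point fixed in the world has none). Each returns a list of dicts, best first, with "confidence" (0 to 1); they miss things now and then, are a little off and sometimes report something else, mostly with a low value. They report only what shows in the picture. A call takes as long as a camera call. They do not tell look-alikes from the thing itself.
- optics.trace(target, picture): "mask" (400x640 bool, what is visible of it) and "box" ([centre column, centre row, width, height] in pixels, round what is visible of it).
The state is a dict: "time": time; "joint_pos": joint angles; "dq": joint speeds; "joint_efforts": joint torques, N m; "ee_pos": TCP position; "tcp_rot": TCP orientation; "contact_force": force on the tool from outside, world axes, zero at the start; "moment": the same for the moment, N m; "opening": finger opening in mm.
Only numpy, scipy, OpenCV 4.12 (cv2) and the standard library are available. Lean on these libraries where they do the work, as an engineer would, in place of code of your own. Each camera call takes 0.05 s, during which the arm holds its last target.

## Working session

There is one attempt and no reset: what is moved stays moved. The work goes in short steps, Python scripts to look and compute and a tool call to move; the robot and the scene stay as the last step left them, time stands still between calls to the robot, and variables do not carry over. Pictures are saved under pics/ and viewed, and the job is handed in when it is done.

Besides the shell and the picture viewer there is one more tool, called after "Emit:" by a JSON object that holds its "method" and its "body". jog_arm: Moves the arm, as the interface text tells. Its arguments: {"type":"object","properties":{"plan":{"type":"array"},"jaw":{"type":"number"},"squeeze":{"type":"number"}},"required":["plan"]}

```bash
mkdir -p pics; ls; cat > h.py <<'E'
import numpy as np, cv2
from rig import robot, optics
def snap(name,fn=None):
    p=optics.read_camera(name)
    if fn: cv2.imwrite('pics/'+fn,p['color'])
    return p
def ray(p,u,v):
    R=np.array(p['R']);t=np.array(p['t'])
    d=R.T@np.array([(u-p['cx'])/p['fx'],(v-p['cy'])/p['fy'],1.]);c=-R.T@t
    return c,d
def onz(p,u,v,z):
    c,d=ray(p,u,v); s=(z-c[2])/d[2]; return c+s*d
def proj(p,X):
    q=np.array(p['R'])@np.array(X,float)+np.array(p['t'])
    return np.array([p['fx']*q[0]/q[2]+p['cx'],p['fy']*q[1]/q[2]+p['cy']])
E
python3 - <<'E'
from h import *
np.set_printoptions(precision=3,suppress=True)
print(robot.state())
for n in ['scene','side','wrist']:
    p=snap(n,n+'0.png'); print(n,p['fx'],p['cx'],p['cy'],np.array(p['R']),-np.array(p['R']).T@np.array(p['t']))
    for o in ['beaker','jar','dropper_bottle','brass_weight','tray','mat','balance_pan']:
        try:
            for r in optics.trace(o,p): print(n,o,r['confidence'],r['box'])
        except Exception as e: print(o,e)
E
```

```text
pics
{'time': 0.0, 'joint_pos': array([-1.23 ,  0.221,  1.528, -0.   ,  1.395, -0.126]), 'dq': array([-0.001, -0.001,  0.   ,  0.001,  0.001,  0.001]), 'joint_efforts': array([  0.001, -49.69 , -38.94 ,  -0.   ,   0.011,  -0.   ]), 'ee_pos': array([ 281.058, -557.56 ,  230.194]), 'tcp_rot': array([-3.14 , -0.   ,  0.467]), 'contact_force': array([ 0.121, -0.473,  0.071]), 'moment': array([ 0.003, -0.026, -0.046]), 'opening': 85.7345515757721}
scene 445.39206678460465 315.6415621479949 201.12705585596524 [[-0.552 -0.834 -0.008]
 [-0.439  0.299 -0.847]
 [ 0.709 -0.464 -0.531]] [-59.285 456.538 535.77 ]
scene beaker 0.84 [361.5, 241.3, 27.8, 47.7]
scene jar 0.89 [363.4, 208.7, 27.9, 29.6]
scene dropper_bottle 0.85 [178.8, 226.7, 18.3, 31.4]
scene dropper_bottle 0.83 [317.9, 232.1, 20.1, 39.9]
scene brass_weight 0.78 [339.8, 234.0, 12.7, 25.8]
scene tray 0.65 [347.8, 256.2, 107.2, 61.8]
scene mat 0.92 [275.4, 288.8, 116.7, 82.3]
scene balance_pan 0.65 [417.3, 216.4, 88.6, 67.7]
side 391.0365226843706 322.4065593342541 202.98903955473284 [[-0.886 -0.464  0.019]
 [-0.32   0.582 -0.748]
 [ 0.336 -0.668 -0.664]] [281.283 650.613 635.798]
side beaker 0.82 [382.8, 218.9, 31.0, 37.6]
side jar 0.93 [367.7, 195.8, 27.4, 36.2]
side dropper_bottle 0.57 [348.1, 219.8, 16.7, 32.9]
side brass_weight 0.64 [359.2, 216.2, 11.5, 18.8]
side tray 0.62 [364.9, 229.7, 87.0, 65.8]
side mat 0.73 [350.9, 281.4, 70.8, 84.5]
side balance_pan 0.68 [393.6, 178.4, 78.2, 53.1]
wrist 292.90241518979093 319.2707096172487 200.04238015697868 [[ 0.45  -0.893 -0.001]
 [-0.858 -0.433  0.276]
 [-0.247 -0.123 -0.961]] [ 345.258 -527.742  374.036]
```

View pics/scene0.png

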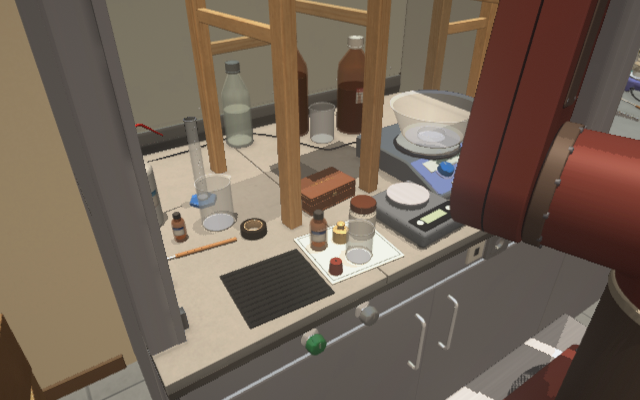

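View pics/side0.png

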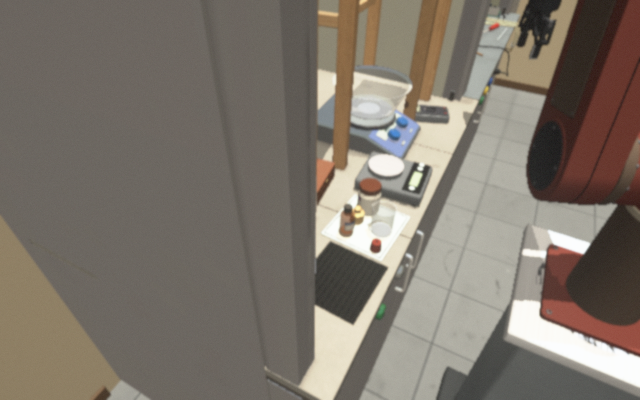

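View pics/wrist0.png

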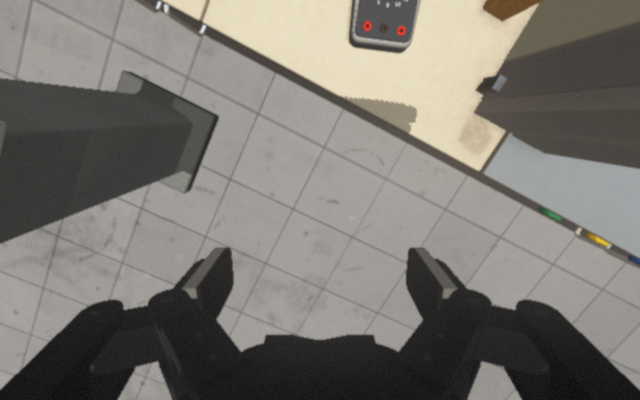

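```bash
python3 - <<'E'
from h import *
np.set_printoptions(precision=1,suppress=True)
for n in ['scene','side']:
    p=snap(n)
    cr=p['color'][180:330,210:480] if n=='scene' else p['color'][130:330,290:450]
    cv2.imwrite(f'pics/{n}crop.png',cv2.resize(cr,None,fx=2.9,fy=2.9,interpolation=cv2.INTER_CUBIC))
    for o in ['beaker','jar','dropper_bottle','brass_weight','tray','mat','balance_pan']:
        for r in optics.trace(o,p):
            m=r['mask'];vs,us=np.nonzero(m);b=r['box']
            h={'beaker':34,'jar':38,'dropper_bottle':41,'brass_weight':20,'tray':4,'mat':4,'balance_pan':25}[o]
            print(n,o,r['confidence'],onz(p,b[0],b[1],h),'maskcen',onz(p,us.mean(),vs.mean(),h))
            if o in('tray','mat'):
                c=cv2.boxPoints(cv2.minAreaRect(np.c_[us,vs].astype(np.float32)))
                hull=cv2.convexHull(np.c_[us,vs].astype(np.int32)); 
                ap=cv2.approxPolyDP(hull,6,True)[:,0]
                for a in ap: print('   ',a,onz(p,a[0],a[1],4))
E
```

```text
scene beaker 0.8 [452.9  24.8  34. ] maskcen [450.6  27.7  34. ]
scene jar 0.57 [522.4 -40.   38. ] maskcen [528.5 -43.1  38. ]
scene dropper_bottle 0.8 [508.1  83.4  41. ] maskcen [508.7  80.5  41. ]
scene dropper_bottle 0.61 [672.5 297.4  41. ] maskcen [667.8 295.1  41. ]
scene brass_weight 0.61 [500.6  33.3  20. ] maskcen [504.2  34.9  20. ]
scene tray 0.73 [454.1  53.3   4. ] maskcen [454.4  49.5   4. ]
    [403 256] [397.  -36.4   4. ]
    [331 284] [410.1 119.3   4. ]
    [294 239] [556.9 105.5   4. ]
    [331 227] [549.2  21.3   4. ]
    [376 231] [486.6 -46.1   4. ]
scene tray 0.59 [568.  -74.5   4. ] maskcen [567.2 -76.1   4. ]
    [374 224] [508.  -58.7   4. ]
    [349 217] [557.7 -31.4   4. ]
    [352 197] [618.7 -86.1   4. ]
    [374 199] [ 583.8 -121.9    4. ]
scene mat 0.73 [451.  206.5   4. ] maskcen [457.5 204.9   4. ]
    [333 294] [388.2 130.6   4. ]
    [249 328] [400.2 281.4   4. ]
    [220 276] [537.3 270.9   4. ]
    [296 249] [527.5 118.8   4. ]
scene balance_pan 0.61 [ 457.9 -127.7   25. ] maskcen [ 468.6 -133.6   25. ]
scene balance_pan 0.49 [437.8  62.   25.
[... 242 characters left out ...]
0.61 [505.5  74.9  41. ] maskcen [506.9  78.8  41. ]
side brass_weight 0.47 [496.6  25.8  20. ] maskcen [502.2  25.4  20. ]
side tray 0.64 [473.9  44.9   4. ] maskcen [469.5  58.    4. ]
    [409 217] [399.6 -39.8   4. ]
    [381 259] [410.9 112.3   4. ]
    [322 233] [555.  104.7   4. ]
    [354 195] [546.  -50.1   4. ]
side mat 0.97 [442.  196.4   4. ] maskcen [453.4 198.5   4. ]
    [387 266] [393.1 124.    4. ]
    [353 322] [401.5 276.1   4. ]
    [316 304] [478.7 274.4   4. ]
    [316 257] [533.5 172.8   4. ]
    [330 241] [528.3 117.9   4. ]
side balance_pan 0.91 [ 471.5 -128.7   25. ] maskcen [ 470.6 -146.7   25. ]
side balance_pan 0.23 [515.8  61.4  25. ] maskcen [514.3  62.7  25. ]
```

View pics/scenecrop.png

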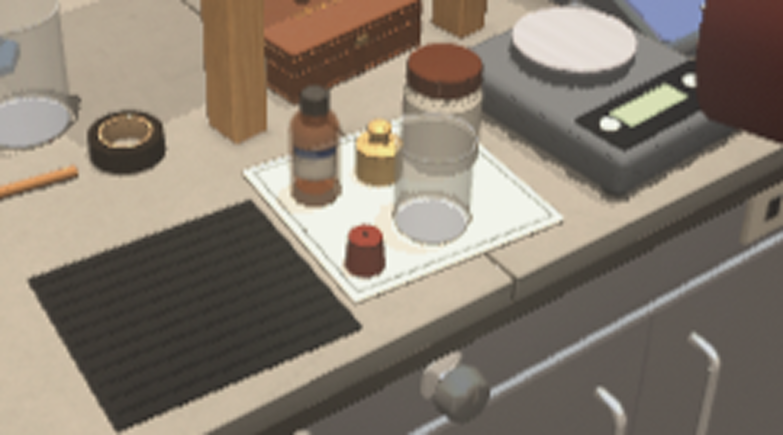

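View pics/sidecrop.png

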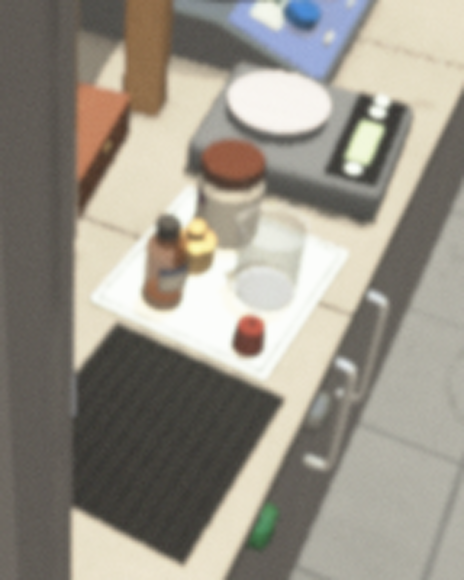

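```bash
cat >> h.py <<'E'
from scipy.spatial.transform import Rotation as Ro
def go(target,yaw=None):
    """print tool-frame shift (m) from the measured TCP to the target (mm), and turn about tool z"""
    s=robot.state(); R=Ro.from_euler('xyz',s['tcp_rot']).as_matrix()
    d=R.T@(np.array(target,float)-np.array(s['ee_pos']))/1000
    print('t',round(s['time'],2),'tcp',np.round(s['ee_pos'],1),'rot',np.round(s['tcp_rot'],3),'open',round(s['opening'],1),'F',np.round(s['contact_force'],1))
    print('shift',np.round(d,4),'' if yaw is None else 'turn z %.3f'%(-(yaw-s['tcp_rot'][2])))
E
python3 - <<'E'
from h import *
np.set_printoptions(precision=0,suppress=True)
p=snap('scene')
for z in (100,150): print('bowl front',onz(p,415,140,z),onz(p,390,100,z),onz(p,428,115,z),onz(p,445,200,60))
print('legs',onz(p,290,228,0),onz(p,372,192,0))
for o,(x,y) in dict(bot=(506,80),jar=(498,-16),bk=(442,37)).items():
    print(o,proj(p,(x,y,4)),proj(p,(x,y,86)))
go((350,-250,250),2.015)
E
```

```text
bowl front [ 616. -266.  100.] [ 859. -403.  100.] [ 713. -407.  100.] [ 433. -176.   60.]
bowl front [ 539. -183.  150.] [ 753. -304.  150.] [ 624. -308.  150.] [ 433. -176.   60.]
legs [598.  90.   0.] [ 615. -142.    0.]
bot [319. 248.] [319. 212.]
jar [361. 233.] [363. 199.]
bk [357. 257.] [359. 221.]
t 2.05 tcp [ 281. -558.  231.] rot [ 3. -0.  0.] open 85.5 F [-0.  0. -0.]
shift [ 0. -0. -0.] turn z -1.548
```

Candidates: dropper bottles at (318,232) on the tray and (179,227) at the far left. Beakers at (361,241) on the tray, and also at (216,205) and (322,122). The only jar is at (363,209), on the tray. The weight is at (340,234). I choose the ones on the tray: the bottle there spans rows 212–252, and an 82 mm bottle should span 212–248. The crops confirm this, so I'm moving over the tray.

Emit:
{"method": "jog_arm", "body": {"plan": [0.029, -0.035, -0.003, 0, 0, 0, 0.029, -0.035, -0.003, 0, 0, 0, 0.029, -0.035, -0.003, 0, 0, 0, 0.029, -0.035, -0.003, 0, 0, 0, 0.029, -0.035, -0.003, 0, 0, 0, 0.029, -0.035, -0.003, 0, 0, 0, 0.029, -0.035, -0.003, 0, 0, 0, 0, 0, 0, 0, 0, -0.17]}}

```text
time: 3.05
ee_pos: [353.0, -245.6, 252.9]
tcp_rot: [3.141, -0.001, 0.643]
contact_force: [0.2, -1.5, -1.0]
opening: 85.4
```

Emit:
{"method": "jog_arm", "body": {"plan": [0, 0, 0, 0, 0, -0.172, 0, 0, 0, 0, 0, -0.172, 0, 0, 0, 0, 0, -0.172, 0, 0, 0, 0, 0, -0.172, 0, 0, 0, 0, 0, -0.172, 0, 0, 0, 0, 0, -0.172, 0, 0, 0, 0, 0, -0.172, 0, 0, 0, 0, 0, -0.172]}}

```text
time: 4.05
ee_pos: [352.3, -248.0, 252.5]
tcp_rot: [3.141, 0.0, 2.018]
contact_force: [-0.2, -1.1, 0.4]
opening: 85.6
```

```bash
python3 - <<'E'
from h import *
go((470,40,250),2.015)
E
```

```text
t 4.05 tcp [ 352.3 -248.   252.5] rot [3.141 0.    2.018] open 85.6 F [-0.2 -1.1  0.4]
shift [0.2087 0.2308 0.0024] turn z 0.003
```

Emit:
{"method": "jog_arm", "body": {"plan": [0.03, 0.033, 0, 0, 0, 0, 0.03, 0.033, 0, 0, 0, 0, 0.03, 0.033, 0, 0, 0, 0, 0.03, 0.033, 0, 0, 0, 0, 0.03, 0.033, 0, 0, 0, 0, 0.03, 0.033, 0, 0, 0, 0, 0.029, 0.033, 0, 0, 0, 0, 0, 0, 0, 0, 0, 0]}}

```text
time: 5.05
ee_pos: [472.1, 42.0, 252.4]
tcp_rot: [3.141, -0.0, 2.017]
contact_force: [0.3, -0.2, -0.7]
opening: 85.6
```

```bash
python3 - <<'E'
from h import *
np.set_printoptions(precision=1,suppress=True)
print(robot.state()['ee_pos'],robot.state()['dq'])
p=snap('wrist','wrist1.png')
import pickle; pickle.dump(p,open('w1.pkl','wb'))
H={'beaker':34,'jar':38,'dropper_bottle':41,'brass_weight':20,'tray':4,'mat':4,'balance_pan':54}
for o in H:
  for r in optics.trace(o,p):
    m=r['mask'];vs,us=np.nonzero(m);b=r['box']
    print(o,r['confidence'],b,onz(p,b[0],b[1],H[o]),len(us))
    if o in('tray','mat'):
        ap=cv2.approxPolyDP(cv2.convexHull(np.c_[us,vs].astype(np.int32)),6,True)[:,0]
        for a in ap: print('   ',a,onz(p,a[0],a[1],4))
E
```

```text
[472.1  42.  252.4] [-0.1 -0.   0.  -0.   0.  -0. ]
beaker 0.57 [292.1, 174.8, 47.6, 50.7] [443.2  26.   34. ] 1885
jar 0.62 [316.7, 227.8, 41.0, 54.8] [500.8 -23.3  38. ] 2058
dropper_bottle 0.64 [361.1, 160.2, 35.3, 35.4] [511.2  80.   41. ] 863
dropper_bottle 0.59 [585.8, 62.1, 62.8, 33.4] [685.  283.9  41. ] 1329
brass_weight 0.81 [337.5, 193.4, 25.7, 26.3] [507.6  26.1  20. ] 544
tray 0.98 [323.8, 174.1, 149.3, 150.2] [481.5  38.9   4. ] 7800
    [397 155] [558.1 104.2   4. ]
    [337 250] [547.9 -53.9   4. ]
    [247 201] [401.7 -41.3   4. ]
    [301  98] [413.1 114.3   4. ]
mat 0.77 [370.6, 70.8, 160.2, 136.0] [477.3 180.2   4. ] 14053
    [453  22] [539.9 269.3   4. ]
    [384 136] [530.5 118.4   4. ]
    [291  83] [394.5 125.    4. ]
    [330   0] [398.6 226.7   4. ]
    [424   0] [497.1 273.9   4. ]
balance_pan 0.58 [278.6, 281.4, 121.7, 115.4] [ 485.4 -107.3   54. ] 9079
```

View pics/wrist1.png

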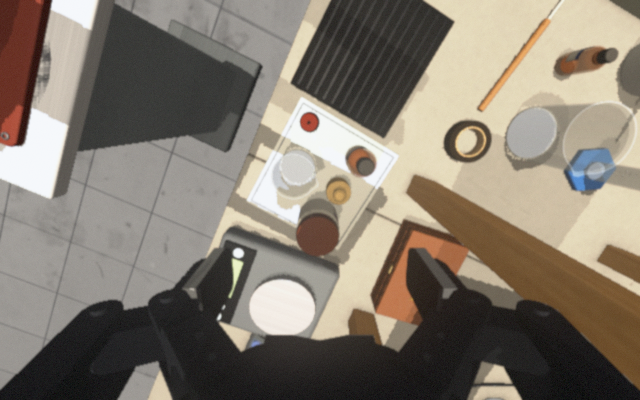

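```bash
cat >> h.py <<'E'
from scipy.optimize import minimize
PROF={'beaker':[(26,0),(27,66),(27.5,68)],'jar':[(26.5,0),(26.5,61),(25.5,62),(25.5,77)],
 'dropper_bottle':[(17,0),(17,50),(9.5,60),(9.5,82)],'brass_weight':[(16,0),(16,22),(7,32),(7,41)]}
def sil(p,o,x,y,z0,S=4):
    a=np.linspace(0,2*np.pi,40,endpoint=False); im=np.zeros((400*S,640*S),np.uint8); pr=PROF[o]
    for (r1,h1),(r2,h2) in zip(pr[:-1],pr[1:]):
        P=np.vstack([np.c_[x+r*np.cos(a),y+r*np.sin(a),np.full(40,z0+h)] for r,h in((r1,h1),(r2,h2))])
        q=np.array([proj(p,X) for X in P])
        cv2.fillConvexPoly(im,cv2.convexHull(((q+.5)*S).astype(np.int32)),255)
    return cv2.resize(im,(640,400),interpolation=cv2.INTER_AREA)/255.
def fit(p,o,mask,x0,z0=4,excl=None):
    mk=mask.astype(float)
    def c(v):
        s=sil(p,o,v[0],v[1],z0)
        return np.abs(s-mk).sum()/mk.sum() if excl is None else (np.abs(s-mk)*(~excl)).sum()/mk.sum()
    r=minimize(c,x0,method='Nelder-Mead',options=dict(initial_simplex=[[x0[0],x0[1]],[x0[0]+8,x0[1]],[x0[0],x0[1]+8]],maxiter=60,xatol=.2,fatol=1e-3))
    return r.x,r.fun
E
python3 - <<'E'
from h import *
np.set_printoptions(precision=1,suppress=True)
X0={'beaker':(442,36),'jar':(498,-16),'dropper_bottle':(506,80),'brass_weight':(502,32)}
for n in ['wrist','scene','side']:
    p=snap(n); ms={}
    for o in X0:
        best=None
        for r in optics.trace(o,p):
            f=fit(p,o,r['mask'],X0[o])
            if best is None or f[1]<best[0][1]: best=(f,r)
        if best: print(n,o,best[0],best[1]['confidence'])
# overlay
p=snap('wrist'); im=p['color'].copy()
im=cv2.resize(im[80:300,220:430],None,fx=2.7,fy=2.7,interpolation=cv2.INTER_CUBIC); cv2.imwrite('pics/w1crop.png',im)
E
```

```text
wrist beaker (array([446.5,  32.7]), np.float64(0.11442782883430998)) 0.8
wrist jar (array([499.3, -17.5]), np.float64(0.045710307469291216)) 0.78
wrist dropper_bottle (array([512.1,  78.1]), np.float64(0.04192277383766746)) 0.88
wrist brass_weight (array([507.4,  28.6]), np.float64(0.049773755656108594)) 0.9
scene beaker (array([447.2,  30.6]), np.float64(0.19826489086200516)) 0.83
scene jar (array([534.6, -48. ]), np.float64(0.7426917598569567)) 0.58
scene dropper_bottle (array([511.9,  78.7]), np.float64(0.09007485528987483)) 0.75
scene brass_weight (array([506.2,  32.8]), np.float64(0.14469549409167642)) 0.62
side beaker (array([445.2,  26. ]), np.float64(0.1298514712273436)) 0.93
side dropper_bottle (array([511.7,  72.4]), np.float64(0.12125319693094629)) 0.83
side brass_weight (array([504.1,  26.7]), np.float64(0.4834946636882601)) 0.68
```

View pics/w1crop.png

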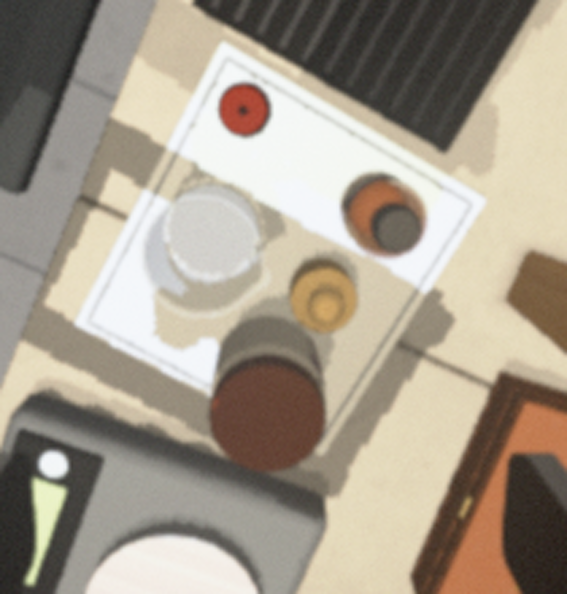

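```bash
python3 - <<'E'
from h import *
go((446,31,110),2.015)
E
```

```text
t 6.25 tcp [471.7  39.8 252.3] rot [-3.142 -0.     2.013] open 85.4 F [-0.   0.4 -0.1]
shift [ 0.0031 -0.027   0.1423] turn z -0.002
```

Emit:
{"method": "jog_arm", "body": {"plan": [0.001, -0.009, 0.04, 0, 0, 0, 0.001, -0.009, 0.04, 0, 0, 0, 0.001, -0.009, 0.04, 0, 0, 0, 0, 0, 0.022, 0, 0, 0, 0, 0, 0.025, 0, 0, 0, 0, 0, 0.025, 0, 0, 0, 0, 0, 0.02, 0, 0, 0, 0, 0, 0, 0, 0, 0], "jaw": 0.65, "squeeze": 20}}

```text
time: 7.25
ee_pos: [444.4, 31.1, 38.9]
tcp_rot: [-3.138, -0.002, 2.013]
contact_force: [0.5, 0.2, -0.3]
opening: 70.5
```

```bash
python3 - <<'E'
from h import *
go((446,31,27),2.015)
p=snap('wrist','wrist2.png')
E
```

```text
t 7.25 tcp [444.4  31.1  38.9] rot [-3.138e+00 -2.000e-03  2.013e+00] open 70.5 F [ 0.5  0.2 -0.3]
shift [-0.0008  0.0014  0.0119] turn z -0.002
```

View pics/wrist2.png

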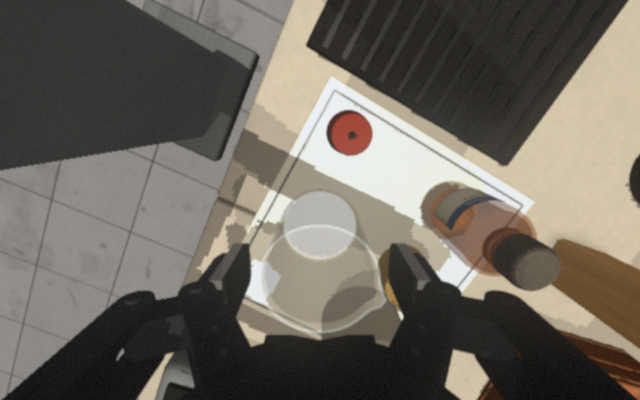

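The beaker's rim is centred at (322,280) and the fingers are at about 240 and 400, so it is centred between them. I'll go down the last bit and close.

Emit:
{"method": "jog_arm", "body": {"plan": [-0.001, 0.001, 0.012, 0, 0, 0, 0, 0, 0, 0, 0, 0]}}

```text
time: 7.55
ee_pos: [447.1, 30.4, 28.0]
tcp_rot: [-3.141, -0.0, 2.013]
contact_force: [-0.5, -0.4, 0.2]
opening: 70.8
```

```bash
python3 - <<'E'
from h import *
np.set_printoptions(precision=1,suppress=True)
p=snap('wrist')
go((446,31,27),2.015)
for r in optics.trace('beaker',p): print(fit(p,'beaker',r['mask'],(446,31)),r['confidence'],r['box'])
for r in optics.trace('dropper_bottle',p): print(fit(p,'dropper_bottle',r['mask'],(511,77)),r['confidence'])
b=onz(p,320,225,4);print(b)
E
```

```text
t 7.6 tcp [447.3  30.4  28.3] rot [-3.1 -0.   2. ] open 70.6 F [-0.3 -0.   0.6]
shift [ 0. -0.  0.] turn z -0.002
(array([446.2,  31.6]), np.float64(0.14037401118214754)) 0.91 [314.4, 267.2, 137.8, 146.6]
[446.1  35.5   4. ]
```

Emit:
{"method": "jog_arm", "body": {"plan": [0, 0, 0, 0, 0, 0, 0, 0, 0, 0, 0, 0, 0, 0, 0, 0, 0, 0, 0, 0, 0, 0, 0, 0], "jaw": -1, "squeeze": 20}}

```text
time: 8.2
ee_pos: [447.5, 30.3, 28.8]
tcp_rot: [3.141, 0.0, 2.013]
contact_force: [-1.6, -0.8, 6.5]
opening: 53.6
```

Emit:
{"method": "jog_arm", "body": {"plan": [0, 0, -0.01, 0, 0, 0, 0, 0, -0.03, 0, 0, 0, 0, 0, -0.04, 0, 0, 0, 0, 0, -0.02, 0, 0, 0, 0, 0, 0, 0, 0, 0]}}

```text
time: 8.82
ee_pos: [449.0, 30.3, 130.5]
tcp_rot: [3.137, 0.002, 2.013]
contact_force: [0.3, 0.2, -0.7]
opening: 53.1
```

```bash
python3 - <<'E'
from h import *
p=snap('wrist','wrist3.png')
snap('scene','scene3.png')
go((426,200,128),2.015)
E
```

```text
t 8.93 tcp [447.   30.5 127.8] rot [-3.141 -0.     2.013] open 53.4 F [-0.6 -0.5 -0.8]
shift [ 0.1622  0.0535 -0.0002] turn z -0.002
```

View pics/wrist3.png

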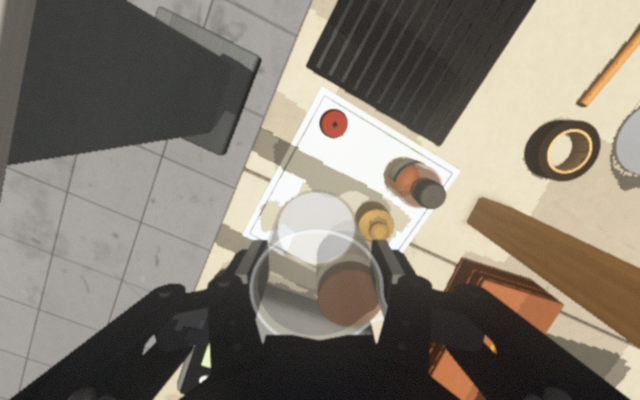

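View pics/scene3.png

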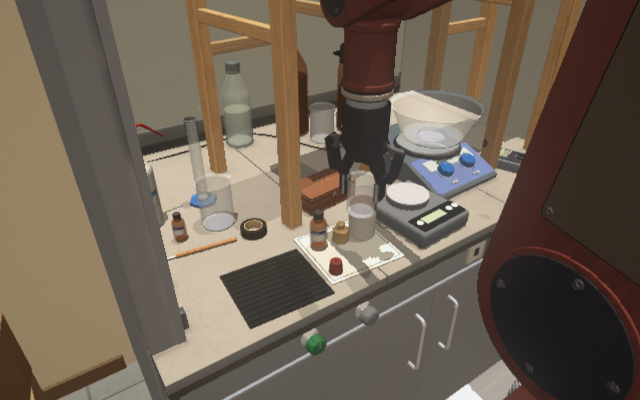

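Emit:
{"method": "jog_arm", "body": {"plan": [0.03, 0.01, 0, 0, 0, 0, 0.035, 0.0115, 0, 0, 0, 0, 0.035, 0.0115, 0, 0, 0, 0, 0.035, 0.0115, 0, 0, 0, 0, 0.027, 0.009, 0, 0, 0, 0, 0, 0, 0.02, 0, 0, 0, 0, 0, 0.03, 0, 0, 0, 0, 0, 0.03, 0, 0, 0]}}

```text
time: 9.93
ee_pos: [425.1, 199.6, 45.9]
tcp_rot: [-3.139, -0.0, 2.013]
contact_force: [-0.2, 0.3, -0.6]
opening: 53.5
```

```bash
python3 - <<'E'
from h import *
np.set_printoptions(precision=1,suppress=True)
p=snap('wrist','wrist4.png')
go((426,200,29),2.015)
for r in optics.trace('mat',p):
    vs,us=np.nonzero(r['mask'])
    for a in cv2.approxPolyDP(cv2.convexHull(np.c_[us,vs].astype(np.int32)),6,True)[:,0]: print('   ',a,onz(p,a[0],a[1],4))
E
```

```text
t 9.97 tcp [422.  198.5  42. ] rot [-3.1 -0.   2. ] open 53.5 F [-3.  -1.4 -2.7]
shift [-0.  0.  0.] turn z -0.002
    [522 201] [539.3 270.4   4. ]
    [462 283] [537.2 202.1   4. ]
    [377 340] [505.9 133.    4. ]
    [360 334] [491.8 132.2   4. ]
    [263 238] [395.9 173.3   4. ]
    [340  95] [402.3 278.    4. ]
```

View pics/wrist4.png

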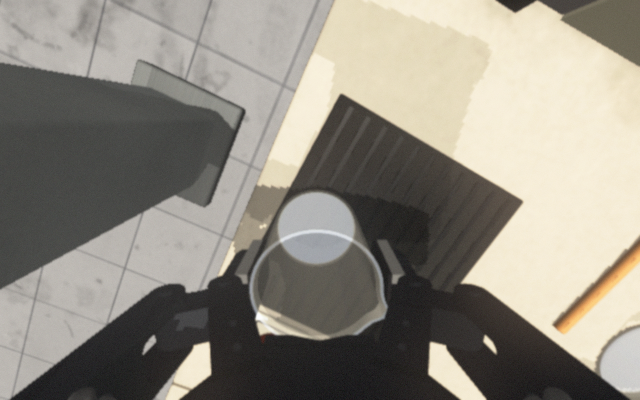

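```bash
sed -i "s/np.round(d,4)/[float(round(v,4)) for v in d]/" h.py; python3 - <<'E'
from h import *
go((431,200,29.5),2.015)
E
```

```text
t 10.03 tcp [421.9 198.6  43.6] rot [-3.132e+00 -2.000e-03  2.013e+00] open 53.5 F [-1.2 -0.5  0.3]
shift [-0.0026, 0.0089, 0.014] turn z -0.002
```

Emit:
{"method": "jog_arm", "body": {"plan": [-0.002, 0.008, 0, 0, 0, 0, 0, 0, 0.008, 0, 0, 0, 0, 0, 0.005, 0, 0, 0, 0, 0, 0, 0, 0, 0, 0, 0, 0, 0, 0, 0]}}

```text
time: 10.65
ee_pos: [434.5, 201.4, 35.5]
tcp_rot: [3.141, 0.0, 2.013]
contact_force: [-0.3, -0.1, 0.6]
opening: 53.4
```

Emit:
{"method": "jog_arm", "body": {"plan": [0, -0.002, 0.004, 0, 0, 0, 0, 0, 0.002, 0, 0, 0, 0, 0, 0, 0, 0, 0]}}

```text
time: 11.02
ee_pos: [432.5, 200.5, 29.2]
tcp_rot: [-3.141, -0.0, 2.013]
contact_force: [0.5, -0.7, -0.1]
opening: 53.6
```

```bash
python3 - <<'E'
from h import *
go((431,200,29),2.015)
E
```

```text
t 11.03 tcp [432.5 200.5  29.2] rot [-3.141 -0.     2.013] open 53.6 F [ 0.5 -0.7 -0.1]
shift [0.0002, -0.0016, 0.0002] turn z -0.002
```

Emit:
{"method": "jog_arm", "body": {"plan": [0, 0, 0.001, 0, 0, 0, 0, 0, 0, 0, 0, 0]}}

```text
time: 11.28
ee_pos: [432.7, 200.5, 28.9]
tcp_rot: [-3.141, 0.0, 2.013]
contact_force: [-2.4, -0.7, 5.3]
opening: 53.3
```

Emit:
{"method": "jog_arm", "body": {"plan": [0, 0, 0, 0, 0, 0, 0, 0, 0, 0, 0, 0, 0, 0, 0, 0, 0, 0, 0, 0, -0.01, 0, 0, 0, 0, 0, -0.03, 0, 0, 0, 0, 0, -0.04, 0, 0, 0, 0, 0, -0.04, 0, 0, 0, 0, 0, 0, 0, 0, 0], "jaw": 0.65}}

```text
time: 12.28
ee_pos: [435.5, 201.3, 152.8]
tcp_rot: [3.133, 0.001, 2.013]
contact_force: [0.5, 0.0, -0.3]
opening: 70.7
```

```bash
python3 - <<'E'
from h import *
np.set_printoptions(precision=1,suppress=True)
p=snap('wrist','wrist5.png')
go((512,77,150),2.015)
for r in optics.trace('beaker',p): print(fit(p,'beaker',r['mask'],(432,200)),r['confidence'],r['box'])
for r in optics.trace('dropper_bottle',p): print(fit(p,'dropper_bottle',r['mask'],(511,77)),r['confidence'])
E
```

```text
t 12.32 tcp [434.1 200.9 150.5] rot [3.1 0.  2. ] open 70.6 F [-0.7  0.2 -0.3]
shift [-0.1453, 0.0174, 0.0007] turn z -0.002
(array([431.5, 203.3]), np.float64(0.11049545776689645)) 0.82 [313.5, 194.4, 68.2, 71.5]
(array([508. ,  83.3]), np.float64(0.7761930720055502)) 0.64
(array([415. , 244.9]), np.float64(1.7893834422657953)) 0.58
```

View pics/wrist5.png

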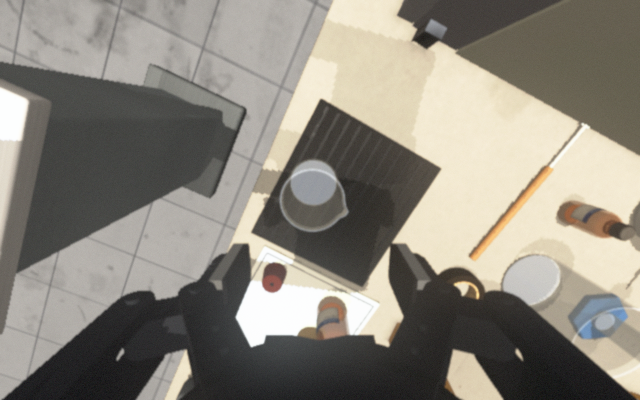

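Emit:
{"method": "jog_arm", "body": {"plan": [-0.036, 0.0045, 0, 0, 0, 0, -0.036, 0.0045, 0, 0, 0, 0, -0.036, 0.0045, 0, 0, 0, 0, -0.036, 0.004, 0, 0, 0, 0, 0, 0, 0, 0, 0, 0], "jaw": 0.25}}

```text
time: 13.05
ee_pos: [509.9, 76.0, 146.6]
tcp_rot: [-3.139, -0.001, 2.01]
contact_force: [-1.0, 1.0, -0.2]
opening: 53.4
```

```bash
python3 - <<'E'
from h import *
np.set_printoptions(precision=1,suppress=True)
p=snap('wrist','wrist6.png')
go((512,77,150),2.015)
for o,x in (('dropper_bottle',(511,77)),('brass_weight',(506,29)),('jar',(499,-17))):
  for r in optics.trace(o,p): print(o,fit(p,o,r['mask'],x),r['confidence'],r['box'])
for r in optics.trace('tray',p):
    vs,us=np.nonzero(r['mask'])
    for a in cv2.approxPolyDP(cv2.convexHull(np.c_[us,vs].astype(np.int32)),6,True)[:,0]: print('   ',a,onz(p,a[0],a[1],4))
E
```

```text
t 13.1 tcp [509.2  77.1 146.5] rot [-3.1 -0.   2. ] open 53.4 F [-0.1 -0.2 -0.2]
shift [-0.0013, 0.0025, -0.0035] turn z -0.004
dropper_bottle (array([490.7, 119.6]), np.float64(1.940990672959013)) 0.86 [613.8, 56.6, 52.4, 39.6]
dropper_bottle (array([511.4,  77.4]), np.float64(0.0632909915899733)) 0.75 [321.5, 195.2, 45.0, 50.0]
brass_weight (array([507.1,  28.5]), np.float64(0.08682777458809611)) 0.61 [296.8, 231.7, 35.4, 39.8]
jar (array([508.7, -13.8]), np.float64(1.1417759909719283)) 0.93 [276.5, 284.8, 43.3, 87.6]
jar (array([530.3, -30. ]), np.float64(2.305350541539659)) 0.28 [225.2, 337.2, 162.2, 125.6]
    [377 183] [560.4 104.8   4. ]
    [302 302] [549. -52.   4.]
    [179 243] [401.6 -41.8   4. ]
    [243 107] [413.5 115.5   4. ]
```

View pics/wrist6.png

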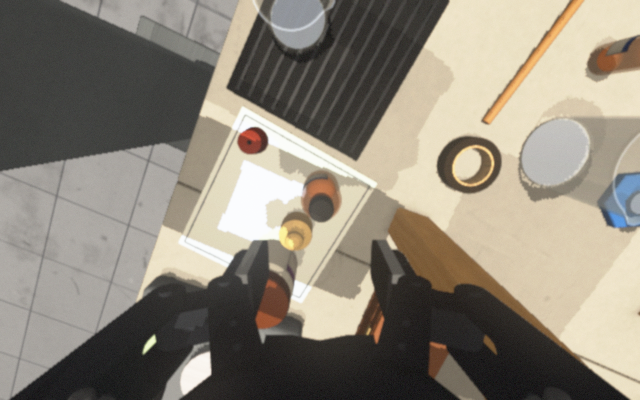

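The bottle is at (321,195), centred between the fingers at about x = 260–385. Its fitted position is (511.4, 77.4).

Emit:
{"method": "jog_arm", "body": {"plan": [0, 0.002, 0.03, 0, 0, 0, 0, 0, 0.03, 0, 0, 0, 0, 0, 0.03, 0, 0, 0, 0, 0, 0.02, 0, 0, 0, 0, 0, 0.012, 0, 0, 0, 0, 0, 0, 0, 0, 0, 0, 0, 0, 0, 0, 0]}}

```text
time: 14.18
ee_pos: [512.7, 78.9, 27.3]
tcp_rot: [3.14, 0.001, 2.013]
contact_force: [0.4, 0.2, 0.0]
opening: 53.3
```

```bash
python3 - <<'E'
from h import *
go((511.5,77.5,24),2.015)
E
```

```text
t 14.18 tcp [512.7  78.9  27.3] rot [3.140e+00 1.000e-03 2.013e+00] open 53.3 F [0.4 0.2 0. ]
shift [-0.0008, -0.0017, 0.0033] turn z -0.002
```

Emit:
{"method": "jog_arm", "body": {"plan": [-0.001, -0.001, 0.003, 0, 0, 0, 0, 0, 0, 0, 0, 0]}}

```text
time: 14.42
ee_pos: [511.6, 77.2, 23.6]
tcp_rot: [3.141, 0.0, 2.013]
contact_force: [0.5, -0.2, 0.4]
opening: 53.6
```

Emit:
{"method": "jog_arm", "body": {"plan": [0, 0, 0, 0, 0, 0, 0, 0, 0, 0, 0, 0, 0, 0, 0, 0, 0, 0, 0, 0, 0, 0, 0, 0, 0, 0, 0, 0, 0, 0], "jaw": -1, "squeeze": 25}}

```text
time: 15.05
ee_pos: [511.6, 77.3, 23.6]
tcp_rot: [3.142, 0.0, 2.013]
contact_force: [-2.3, -1.3, 5.5]
opening: 33.3
```

Emit:
{"method": "jog_arm", "body": {"plan": [0, 0, -0.01, 0, 0, 0, 0, 0, -0.03, 0, 0, 0, 0, 0, -0.04, 0, 0, 0, 0, 0, -0.02, 0, 0, 0, 0, 0, 0, 0, 0, 0]}}

```text
time: 15.68
ee_pos: [513.1, 77.5, 125.5]
tcp_rot: [3.137, 0.002, 2.013]
contact_force: [-0.4, -0.1, -0.6]
opening: 33.3
```

```bash
python3 - <<'E'
from h import *
p=snap('wrist','wrist7.png')
go((498,242,124),2.015)
E
```

```text
t 15.72 tcp [511.9  77.4 123.8] rot [3.140e+00 1.000e-03 2.013e+00] open 33.1 F [ 0.8 -0.2 -0.6]
shift [0.1547, 0.0578, -0.0002] turn z -0.002
```

View pics/wrist7.png

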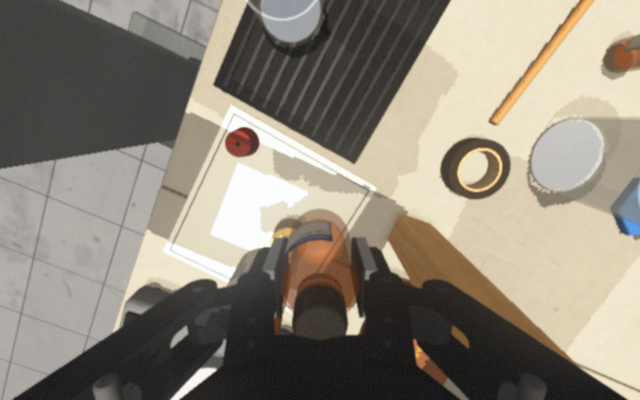

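Emit:
{"method": "jog_arm", "body": {"plan": [0.03, 0.011, 0, 0, 0, 0, 0.035, 0.013, 0, 0, 0, 0, 0.035, 0.013, 0, 0, 0, 0, 0.035, 0.013, 0, 0, 0, 0, 0.02, 0.009, 0, 0, 0, 0, 0, 0, 0.03, 0, 0, 0, 0, 0, 0.03, 0, 0, 0, 0, 0, 0.02, 0, 0, 0]}}

```text
time: 16.73
ee_pos: [496.0, 242.1, 39.7]
tcp_rot: [-3.137, -0.001, 2.013]
contact_force: [0.2, 0.4, -1.0]
opening: 33.2
```

Emit:
{"method": "jog_arm", "body": {"plan": [0, 0, 0.01, 0, 0, 0, 0, 0, 0, 0, 0, 0, 0, 0, 0, 0, 0, 0]}}

```text
time: 17.1
ee_pos: [499.0, 242.8, 33.9]
tcp_rot: [3.141, 0.0, 2.013]
contact_force: [0.2, 0.1, 0.1]
opening: 33.4
```

```bash
python3 - <<'E'
from h import *
p=snap('wrist','wrist8.png')
go((499,242,24),2.015)
E
```

```text
t 17.15 tcp [499.2 242.9  34.2] rot [3.14  0.    2.013] open 33.4 F [-0.   0.2 -0.6]
shift [-0.0007, -0.0006, 0.0102] turn z -0.002
```

View pics/wrist8.png

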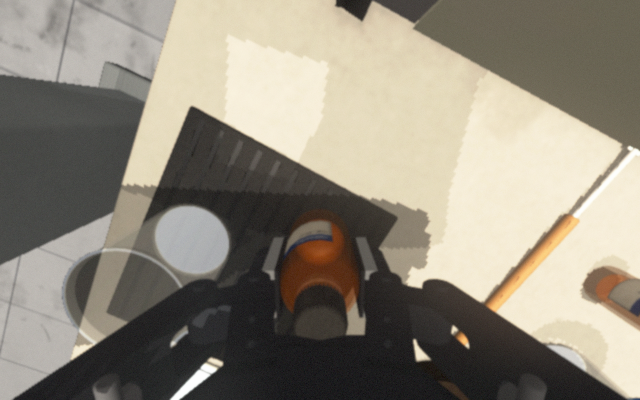

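Emit:
{"method": "jog_arm", "body": {"plan": [0, 0, 0.006, 0, 0, 0, 0, 0, 0.004, 0, 0, 0, 0, 0, 0.001, 0, 0, 0, 0, 0, 0, 0, 0, 0]}}

```text
time: 17.65
ee_pos: [498.7, 242.7, 23.6]
tcp_rot: [3.142, 0.0, 2.013]
contact_force: [-4.7, -2.0, 11.1]
opening: 33.5
```

Emit:
{"method": "jog_arm", "body": {"plan": [0, 0, 0, 0, 0, 0, 0, 0, 0, 0, 0, 0, 0, 0, 0, 0, 0, 0, 0, 0, -0.01, 0, 0, 0, 0, 0, -0.03, 0, 0, 0, 0, 0, -0.04, 0, 0, 0, 0, 0, -0.05, 0, 0, 0, 0, 0, 0, 0, 0, 0], "jaw": 0.25}}

```text
time: 18.65
ee_pos: [501.5, 243.7, 157.8]
tcp_rot: [3.133, 0.001, 2.013]
contact_force: [-0.5, 0.5, 0.7]
opening: 53.2
```

```bash
python3 - <<'E'
from h import *
p=snap('wrist','wrist9.png')
go((500,-17,150),2.015)
E
```

```text
t 18.7 tcp [499.8 243.2 155. ] rot [3.137e+00 1.000e-03 2.013e+00] open 53.2 F [-0.9 -0.6 -0.7]
shift [-0.2352, -0.1112, 0.0046] turn z -0.002
```

View pics/wrist9.png

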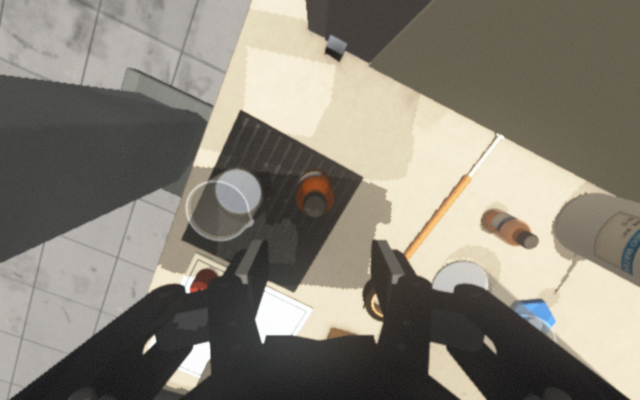

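Emit:
{"method": "jog_arm", "body": {"plan": [-0.025, -0.012, 0, 0, 0, 0, -0.038, -0.018, 0, 0, 0, 0, -0.038, -0.018, 0, 0, 0, 0, -0.038, -0.018, 0, 0, 0, 0, -0.038, -0.018, 0, 0, 0, 0, -0.034, -0.016, 0, 0, 0, 0, -0.024, -0.011, 0, 0, 0, 0, 0, 0, 0, 0, 0, 0], "jaw": 0.65}}

```text
time: 19.7
ee_pos: [497.4, -18.5, 150.7]
tcp_rot: [-3.139, -0.002, 2.01]
contact_force: [-0.4, -0.5, -0.5]
opening: 70.6
```

```bash
python3 - <<'E'
from h import *
np.set_printoptions(precision=1,suppress=True)
p=snap('wrist','wrist10.png')
for o,x in (('brass_weight',(506,29)),('jar',(499,-17))):
  for r in optics.trace(o,p): print(o,fit(p,o,r['mask'],x),r['confidence'],r['box'])
go((500,-17,24),2.015)
E
```

```text
brass_weight (array([506.7,  29.1]), np.float64(0.0609753105889362)) 0.72 [349.2, 151.1, 34.7, 38.4]
jar (array([499.2, -17.2]), np.float64(0.04190003579132689)) 0.66 [322.5, 199.1, 66.8, 77.2]
t 19.85 tcp [497.9 -16.4 151.4] rot [-3.1 -0.   2. ] open 70.2 F [-0.1 -0.6  0.2]
shift [-0.0016, 0.0018, 0.1273] turn z -0.002
```

View pics/wrist10.png

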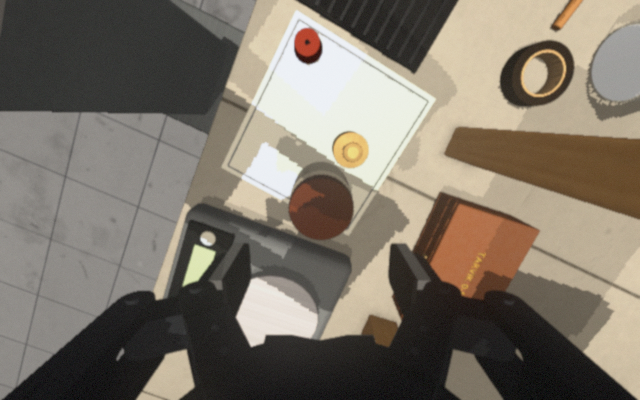

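```bash
python3 - <<'E'
from h import *
np.set_printoptions(precision=0,suppress=True)
p=snap('wrist')
for u,v in((190,215),(350,262),(270,237)): print(u,v,onz(p,u,v,45),onz(p,u,v,30))
for u,v in((437,195),(405,290),(540,232)): print(u,v,onz(p,u,v,0),onz(p,u,v,50))
E
```

```text
190 215 [401. -81.  45.] [397. -89.  30.]
350 262 [552. -61.  45.] [557. -67.  30.]
270 237 [474. -70.  45.] [474. -77.  30.]
437 195 [613.  27.   0.] [589.  30.  50.]
405 290 [640. -85.   0.] [611. -63.  50.]
540 232 [735.  39.   0.] [690.  40.  50.]
```

Emit:
{"method": "jog_arm", "body": {"plan": [-0.001, 0.001, 0.03, 0, 0, 0, 0, 0, 0.03, 0, 0, 0, 0, 0, 0.03, 0, 0, 0, 0, 0, 0.02, 0, 0, 0, 0, 0, 0.015, 0, 0, 0, 0, 0, 0, 0, 0, 0, 0, 0, 0, 0, 0, 0]}}

```text
time: 20.78
ee_pos: [500.7, -17.6, 28.1]
tcp_rot: [3.141, 0.001, 2.013]
contact_force: [-0.4, 0.5, 1.0]
opening: 70.6
```

```bash
python3 - <<'E'
from h import *
go((499.3,-17.2,24),2.015)
E
```

```text
t 20.77 tcp [500.7 -17.6  28.1] rot [3.141e+00 1.000e-03 2.013e+00] open 70.6 F [-0.4  0.5  1. ]
shift [0.0009, -0.0011, 0.0041] turn z -0.002
```

Emit:
{"method": "jog_arm", "body": {"plan": [0.001, -0.001, 0.003, 0, 0, 0, 0, 0, 0, 0, 0, 0]}}

```text
time: 21.02
ee_pos: [498.8, -17.3, 24.6]
tcp_rot: [3.141, 0.0, 2.013]
contact_force: [-0.1, 0.4, -0.1]
opening: 70.5
```

Emit:
{"method": "jog_arm", "body": {"plan": [0, 0, 0, 0, 0, 0, 0, 0, 0, 0, 0, 0, 0, 0, 0, 0, 0, 0, 0, 0, 0, 0, 0, 0, 0, 0, 0, 0, 0, 0], "jaw": -1, "squeeze": 30}}

```text
time: 21.65
ee_pos: [499.0, -17.3, 24.8]
tcp_rot: [3.141, 0.0, 2.013]
contact_force: [-1.7, 0.7, 6.4]
opening: 52.3
```

Emit:
{"method": "jog_arm", "body": {"plan": [0, 0, -0.01, 0, 0, 0, 0, 0, -0.03, 0, 0, 0, 0, 0, -0.04, 0, 0, 0, 0, 0, -0.02, 0, 0, 0, 0, 0, 0, 0, 0, 0]}}

```text
time: 22.28
ee_pos: [500.0, -17.4, 126.2]
tcp_rot: [3.138, 0.002, 2.013]
contact_force: [-0.6, -0.2, -2.3]
opening: 52.3
```

```bash
python3 - <<'E'
from h import *
p=snap('wrist','wrist11.png')
go((495,153,126),2.015)
E
```

```text
t 22.32 tcp [498.8 -17.2 124.6] rot [3.141e+00 1.000e-03 2.013e+00] open 52.4 F [-0.4 -0.2 -2.5]
shift [0.1555, 0.0694, -0.0014] turn z -0.002
```

View pics/wrist11.png

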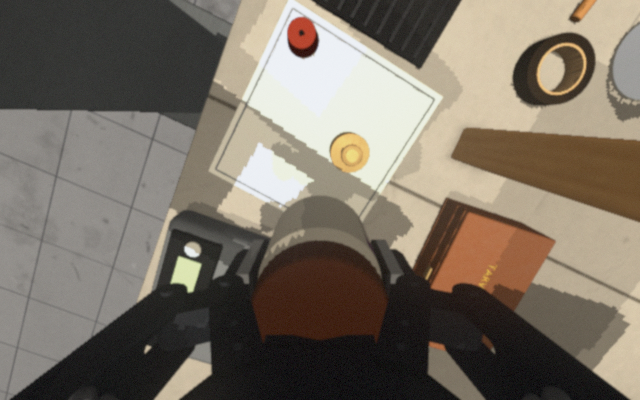

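Emit:
{"method": "jog_arm", "body": {"plan": [0.028, 0.0125, 0, 0, 0, 0, 0.036, 0.016, 0, 0, 0, 0, 0.036, 0.016, 0, 0, 0, 0, 0.034, 0.015, 0, 0, 0, 0, 0.022, 0.01, 0, 0, 0, 0, 0, 0, 0.03, 0, 0, 0, 0, 0, 0.03, 0, 0, 0, 0, 0, 0.02, 0, 0, 0]}}

```text
time: 23.32
ee_pos: [492.1, 153.3, 40.8]
tcp_rot: [-3.137, -0.002, 2.013]
contact_force: [-0.7, 0.1, -1.0]
opening: 52.4
```

Emit:
{"method": "jog_arm", "body": {"plan": [0, 0, 0.01, 0, 0, 0, 0, 0, 0, 0, 0, 0, 0, 0, 0, 0, 0, 0]}}

```text
time: 23.7
ee_pos: [495.3, 153.6, 34.9]
tcp_rot: [3.141, 0.0, 2.013]
contact_force: [-0.2, -0.3, -1.3]
opening: 52.2
```

```bash
python3 - <<'E'
from h import *
p=snap('wrist','wrist12.png')
go((495,153,25),2.015)
E
```

```text
t 23.75 tcp [495.5 153.6  35.2] rot [3.14  0.    2.013] open 52.2 F [ 0.2  0.  -1.1]
shift [-0.0003, -0.0007, 0.0102] turn z -0.002
```

View pics/wrist12.png

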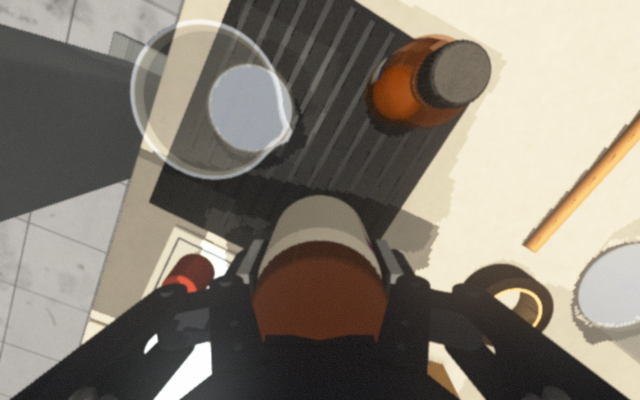

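Emit:
{"method": "jog_arm", "body": {"plan": [0.003, 0.001, 0.005, 0, 0, 0, 0, 0, 0.004, 0, 0, 0, 0, 0, 0.001, 0, 0, 0, 0, 0, 0, 0, 0, 0]}}

```text
time: 24.25
ee_pos: [494.3, 156.9, 24.7]
tcp_rot: [-3.141, -0.0, 2.013]
contact_force: [-3.8, -0.6, 5.2]
opening: 52.2
```

Emit:
{"method": "jog_arm", "body": {"plan": [0, 0, 0, 0, 0, 0, 0, 0, 0, 0, 0, 0, 0, 0, 0, 0, 0, 0, 0, 0, -0.01, 0, 0, 0, 0, 0, -0.03, 0, 0, 0, 0, 0, -0.04, 0, 0, 0, 0, 0, -0.05, 0, 0, 0, 0, 0, 0, 0, 0, 0], "jaw": 0.65}}

```text
time: 25.25
ee_pos: [498.0, 157.3, 160.1]
tcp_rot: [3.132, 0.003, 2.013]
contact_force: [0.2, 0.5, -0.7]
opening: 70.1
```

```bash
python3 - <<'E'
from h import *
p=snap('wrist','wrist13.png')
go((507,29,120),2.015)
E
```

```text
t 25.3 tcp [496.2 157.  157.4] rot [3.136e+00 2.000e-03 2.013e+00] open 70.7 F [-0.   0.  -0.3]
shift [-0.1202, -0.0452, 0.0373] turn z -0.002
```

View pics/wrist13.png

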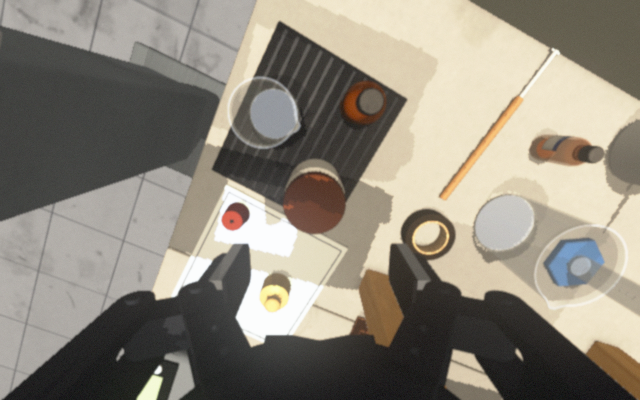

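Emit:
{"method": "jog_arm", "body": {"plan": [-0.03, -0.011, 0, 0, 0, 0, -0.04, -0.015, 0, 0, 0, 0, -0.032, -0.012, 0, 0, 0, 0, -0.018, -0.007, 0.01, 0, 0, 0, 0, 0, 0.03, 0, 0, 0, 0, 0, 0, 0, 0, 0], "jaw": 0.25}}

```text
time: 26.05
ee_pos: [501.8, 28.9, 110.9]
tcp_rot: [-3.135, -0.004, 2.012]
contact_force: [-0.4, 0.8, -0.5]
opening: 53.1
```

```bash
python3 - <<'E'
from h import *
np.set_printoptions(precision=1,suppress=True)
p=snap('wrist','wrist14.png')
for o,x in (('brass_weight',(506,29)),):
  for r in optics.trace(o,p): print(o,fit(p,o,r['mask'],x),r['confidence'],r['box'])
for r in optics.trace('balance_pan',p): print(r['confidence'],r['box'])
go((507,28.8,7),2.015)
E
```

```text
brass_weight (array([506.8,  28.3]), np.float64(0.0625389851652971)) 0.81 [324.4, 205.1, 40.1, 48.0]
0.96 [233.2, 328.6, 193.2, 142.5]
t 26.2 tcp [505.1  29.2 114.7] rot [-3.1 -0.   2. ] open 53.2 F [0.9 0.3 0.3]
shift [-0.0012, 0.0016, 0.1077] turn z -0.002
```

View pics/wrist14.png

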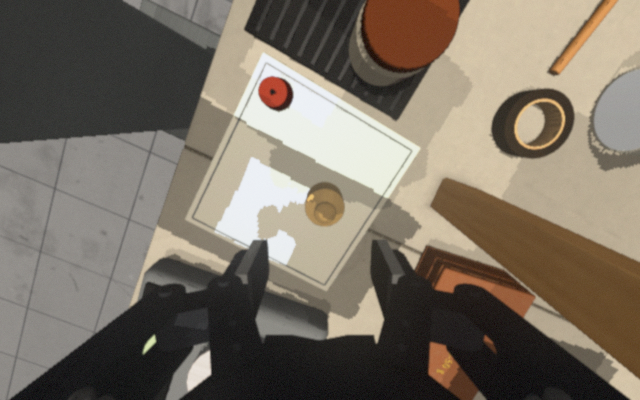

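Emit:
{"method": "jog_arm", "body": {"plan": [-0.001, 0.001, 0.025, 0, 0, 0, 0, 0, 0.03, 0, 0, 0, 0, 0, 0.025, 0, 0, 0, 0, 0, 0.015, 0, 0, 0, 0, 0, 0, 0, 0, 0, 0, 0, 0, 0, 0, 0]}}

```text
time: 26.95
ee_pos: [507.4, 28.5, 20.5]
tcp_rot: [3.14, 0.001, 2.013]
contact_force: [-0.2, 0.1, 0.3]
opening: 53.4
```

```bash
python3 - <<'E'
from h import *
go((506.8,28.5,8),2.015)
E
```

```text
t 26.95 tcp [507.4  28.5  20.5] rot [3.140e+00 1.000e-03 2.013e+00] open 53.4 F [-0.2  0.1  0.3]
shift [0.0003, -0.0006, 0.0125] turn z -0.002
```

Emit:
{"method": "jog_arm", "body": {"plan": [0, 0, 0.006, 0, 0, 0, 0, 0, 0.006, 0, 0, 0, 0, 0, 0, 0, 0, 0]}}

```text
time: 27.32
ee_pos: [505.8, 28.5, 6.7]
tcp_rot: [-3.141, -0.001, 2.013]
contact_force: [0.1, -0.6, 0.2]
opening: 53.1
```

Emit:
{"method": "jog_arm", "body": {"plan": [0, 0, 0, 0, 0, 0, 0, 0, 0, 0, 0, 0, 0, 0, 0, 0, 0, 0, 0, 0, 0, 0, 0, 0, 0, 0, 0, 0, 0, 0], "jaw": -1, "squeeze": 30}}

```text
time: 27.95
ee_pos: [506.6, 28.5, 7.5]
tcp_rot: [3.141, 0.0, 2.013]
contact_force: [0.4, 0.8, 1.8]
opening: 30.4
```

Emit:
{"method": "jog_arm", "body": {"plan": [0, 0, -0.01, 0, 0, 0, 0, 0, -0.03, 0, 0, 0, 0, 0, -0.04, 0, 0, 0, 0, 0, -0.02, 0, 0, 0, 0, 0, 0, 0, 0, 0]}}

```text
time: 28.58
ee_pos: [507.9, 28.3, 109.6]
tcp_rot: [3.138, 0.002, 2.013]
contact_force: [0.6, -0.2, -1.0]
opening: 30.5
```

```bash
python3 - <<'E'
from h import *
np.set_printoptions(precision=1,suppress=True)
p=snap('wrist','wrist15.png')
go((490,-120,125),2.015)
q=snap('scene','scene15.png'); s=snap('side')
for n,c in (('scene',q),('side',s)):
  hsv=cv2.cvtColor(c['color'],cv2.COLOR_BGR2HSV)
  for r in optics.trace('balance_pan',c): print(n,r['confidence'],r['box'])
cv2.imwrite('pics/sc15c.png',cv2.resize(q['color'][160:250,360:480],None,fx=5,fy=5,interpolation=cv2.INTER_CUBIC))
cv2.imwrite('pics/si15c.png',cv2.resize(s['color'][130:220,340:450],None,fx=5,fy=5,interpolation=cv2.INTER_CUBIC))
E
```

```text
t 28.62 tcp [506.7  28.5 107.9] rot [3.1 0.  2. ] open 30.8 F [-0.2 -1.1 -0.9]
shift [-0.1271, -0.0786, -0.0171] turn z -0.002
scene 0.59 [415.1, 217.2, 106.2, 64.3]
side 0.68 [396.4, 180.4, 70.1, 51.3]
```

View pics/wrist15.png

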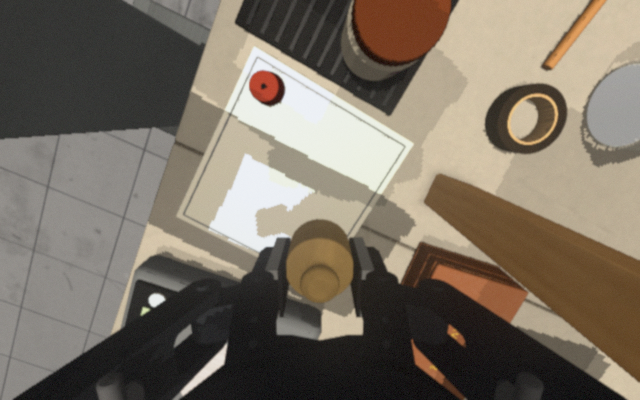

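View pics/sc15c.png

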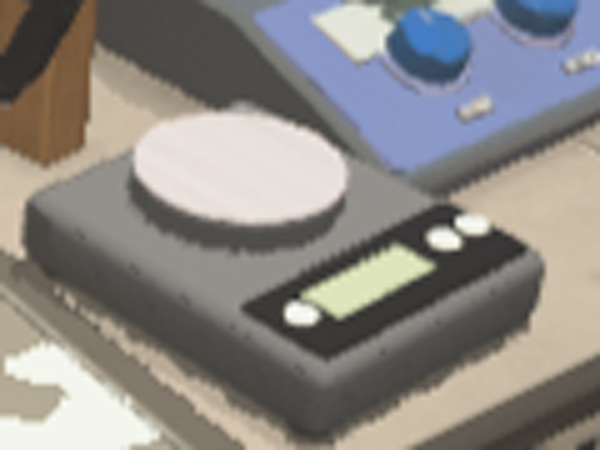

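View pics/si15c.png

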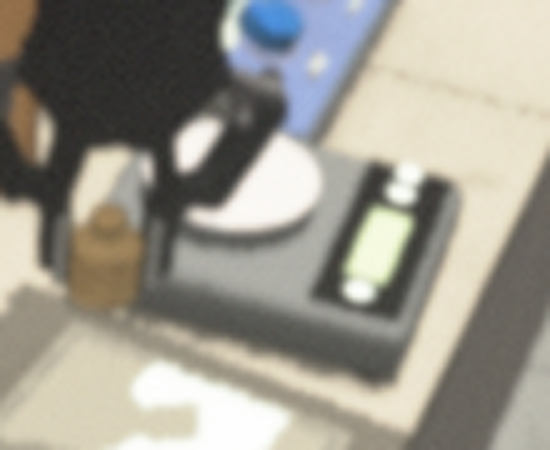

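```bash
python3 - <<'E'
from h import *
import pickle
np.set_printoptions(precision=1,suppress=True)
def pan(p,seed,name):
    hsv=cv2.cvtColor(p['color'],cv2.COLOR_BGR2HSV).astype(int)
    m=((hsv[...,2]>185)&(hsv[...,1]<45)).astype(np.uint8)
    n,l,st,ce=cv2.connectedComponentsWithStats(m,connectivity=4)
    k=l[seed[1],seed[0]]; print(name,st[k],ce[k], p['color'][seed[1],seed[0]])
    c=cv2.convexHull(np.argwhere(l==k)[:,::-1].astype(np.int32))
    mk=np.zeros((400,640),np.uint8); cv2.fillConvexPoly(mk,c,1); mk=mk.astype(float)
    a=np.linspace(0,2*np.pi,72,endpoint=False)
    def cost(v):
        q=np.array([proj(p,(v[0]+45*np.cos(t),v[1]+45*np.sin(t),54)) for t in a])
        im=np.zeros((1600,2560),np.uint8); cv2.fillConvexPoly(im,((q+.5)*4).astype(np.int32),255)
        s=cv2.resize(im,(640,400),interpolation=cv2.INTER_AREA)/255.
        return np.abs(s-mk).sum()/mk.sum()
    r=minimize(cost,(490,-125),method='Nelder-Mead',options=dict(initial_simplex=[[490,-125],[500,-125],[490,-115]],maxiter=60))
    print(r.x,r.fun, onz(p,*ce[k],54))
pan(pickle.load(open('w1.pkl','rb')),(282,305),'wrist1')
pan(snap('scene'),(408,193),'scene')
E
```

```text
wrist1 [ 249  280   66   55 2945] [281.6 307.5] [232 239 244]
[ 505.6 -143.8] 0.027604948019476248 [ 504.9 -142.2   54. ]
scene [385 182  45  23 749] [407.3 192.9] [220 225 233]
[ 504.7 -142.2] 0.04861939641068237 [ 502.9 -140.5   54. ]
```

Emit:
{"method": "jog_arm", "body": {"plan": [-0.025, -0.012, 0, 0, 0, 0, -0.036, -0.0175, 0, 0, 0, 0, -0.036, -0.0175, 0, 0, 0, 0, -0.035, -0.017, 0, 0, 0, 0, -0.022, -0.011, 0, 0, 0, 0, 0, 0, 0.015, 0, 0, 0, 0, 0, 0.015, 0, 0, 0, 0, 0, 0, 0, 0, 0]}}

```text
time: 29.88
ee_pos: [502.5, -140.9, 74.5]
tcp_rot: [-3.138, -0.004, 2.014]
contact_force: [-0.2, 0.7, -0.2]
opening: 30.8
```

```bash
python3 - <<'E'
from h import *
snap('wrist','wrist16.png')
go((505,-143,58.5),2.015)
E
```

```text
t 29.93 tcp [ 503.3 -141.3   75.7] rot [-3.140e+00 -3.000e-03  2.014e+00] open 30.5 F [-0.1 -0.3 -0.6]
shift [-0.0023, 0.0008, 0.0172] turn z -0.001
```

View pics/wrist16.png

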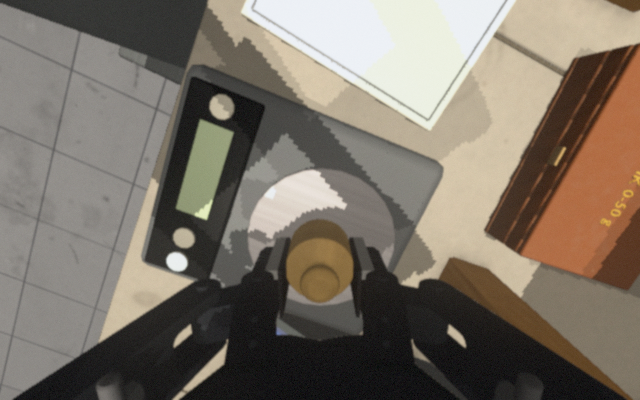

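Emit:
{"method": "jog_arm", "body": {"plan": [-0.002, 0.001, 0.006, 0, 0, 0, 0, 0, 0.005, 0, 0, 0, 0, 0, 0.003, 0, 0, 0, 0, 0, 0, 0, 0, 0, 0, 0, 0, 0, 0, 0]}}

```text
time: 30.55
ee_pos: [506.3, -144.3, 63.5]
tcp_rot: [3.141, 0.0, 2.013]
contact_force: [0.6, -0.1, -0.6]
opening: 30.4
```

```bash
python3 - <<'E'
from h import *
go((505,-143,57.5),2.015)
E
```

```text
t 30.55 tcp [ 506.3 -144.3   63.5] rot [3.141 0.    2.013] open 30.4 F [ 0.6 -0.1 -0.6]
shift [0.0017, -0.0006, 0.006] turn z -0.002
```

Emit:
{"method": "jog_arm", "body": {"plan": [0.001, -0.001, 0.004, 0, 0, 0, 0, 0, 0.002, 0, 0, 0, 0, 0, 0, 0, 0, 0]}}

```text
time: 30.92
ee_pos: [504.7, -143.6, 57.5]
tcp_rot: [-3.141, -0.0, 2.013]
contact_force: [-2.6, 1.8, 3.7]
opening: 30.5
```

```bash
python3 - <<'E'
from h import *
go((505,-143,57.5),2.015)
E
```

```text
t 30.93 tcp [ 504.7 -143.6   57.5] rot [-3.141 -0.     2.013] open 30.5 F [-2.6  1.8  3.7]
shift [0.0004, 0.0005, -0.0] turn z -0.002
```

Contact is felt at 3.7 N, at the expected height. Releasing.

Emit:
{"method": "jog_arm", "body": {"plan": [0, 0, 0, 0, 0, 0, 0, 0, 0, 0, 0, 0, 0, 0, 0, 0, 0, 0, 0, 0, -0.01, 0, 0, 0, 0, 0, -0.03, 0, 0, 0, 0, 0, -0.04, 0, 0, 0, 0, 0, -0.03, 0, 0, 0, 0, 0, 0, 0, 0, 0], "jaw": 0.25}}

```text
time: 31.92
ee_pos: [507.0, -144.7, 171.2]
tcp_rot: [3.137, 0.005, 2.013]
contact_force: [0.3, 0.4, 0.0]
opening: 53.3
```

```bash
python3 - <<'E'
from h import *
np.set_printoptions(precision=1,suppress=True)
p=snap('wrist','wrist17.png')
for r in optics.trace('brass_weight',p): print(fit(p,'brass_weight',r['mask'],(505,-143),z0=54),r['confidence'],r['box'])
go((494.5,157,155),2.015)
E
```

```text
(array([ 505.8, -143.3]), np.float64(0.03155345015253952)) 0.89 [318.2, 195.4, 37.9, 44.0]
t 32.02 tcp [ 504.8 -143.7  167.5] rot [3.1 0.  2. ] open 53.7 F [-0.1  0.3 -0.6]
shift [0.2762, 0.1193, 0.0124] turn z -0.002
```

View pics/wrist17.png

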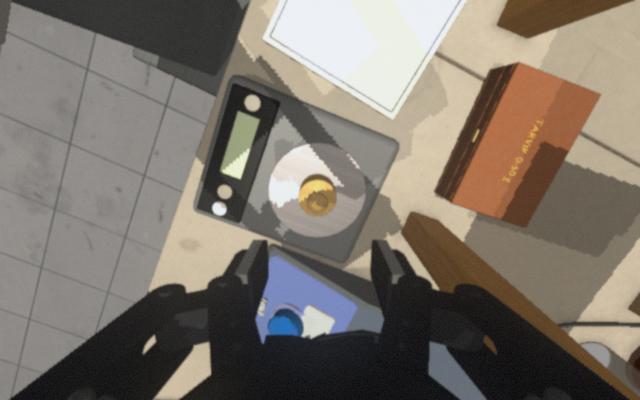

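Emit:
{"method": "jog_arm", "body": {"plan": [0.026, 0.011, 0, 0, 0, 0, 0.045, 0.0195, 0, 0, 0, 0, 0.045, 0.0195, 0, 0, 0, 0, 0.045, 0.0195, 0, 0, 0, 0, 0.045, 0.0195, 0, 0, 0, 0, 0.044, 0.019, 0, 0, 0, 0, 0.026, 0.011, 0.01, 0, 0, 0, 0, 0, 0, 0, 0, 0], "jaw": 0.65}}

```text
time: 33.02
ee_pos: [492.3, 158.1, 154.8]
tcp_rot: [-3.137, -0.002, 2.016]
contact_force: [-0.6, -0.2, 0.4]
opening: 70.8
```

```bash
python3 - <<'E'
from h import *
np.set_printoptions(precision=1,suppress=True)
p=snap('wrist','wrist18.png')
for r in optics.trace('jar',p): print(fit(p,'jar',r['mask'],(494,157)),r['confidence'],r['box'])
go((494.3,157,24.7),2.015)
E
```

```text
(array([495.4, 157.2]), np.float64(0.048015402543446314)) 0.8 [322.4, 202.8, 62.5, 76.6]
t 33.12 tcp [493.4 156.3 156. ] rot [-3.1 -0.   2. ] open 70.6 F [ 0.2  0.3 -0.6]
shift [0.0002, 0.0014, 0.1313] turn z -0.001
```

View pics/wrist18.png

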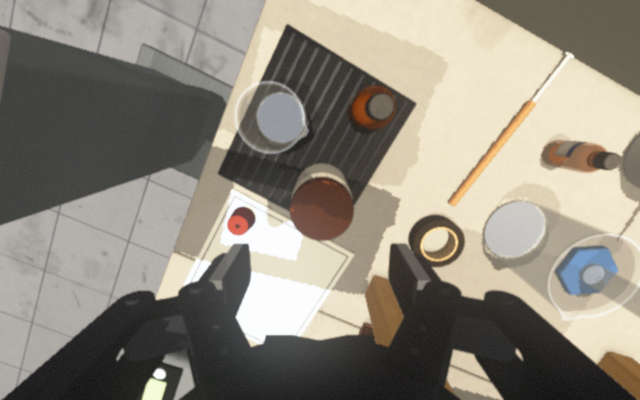

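The jar is where I left it. Descending.

Emit:
{"method": "jog_arm", "body": {"plan": [0, 0.001, 0.03, 0, 0, 0, 0, 0, 0.03, 0, 0, 0, 0, 0, 0.03, 0, 0, 0, 0, 0, 0.02, 0, 0, 0, 0, 0, 0.015, 0, 0, 0, 0, 0, 0, 0, 0, 0, 0, 0, 0, 0, 0, 0]}}

```text
time: 34.0
ee_pos: [496.0, 156.9, 33.1]
tcp_rot: [3.14, 0.0, 2.012]
contact_force: [0.7, 0.2, -0.0]
opening: 70.8
```

```bash
python3 - <<'E'
from h import *
go((494.6,157,24.7),2.015)
E
```

```text
t 34.0 tcp [496.  156.9  33.1] rot [3.14  0.    2.012] open 70.8 F [ 0.7  0.2 -0. ]
shift [0.0007, -0.0012, 0.0084] turn z -0.003
```

Emit:
{"method": "jog_arm", "body": {"plan": [0.001, -0.001, 0.005, 0, 0, 0, 0, 0, 0.003, 0, 0, 0, 0, 0, 0, 0, 0, 0]}}

```text
time: 34.38
ee_pos: [493.7, 157.6, 24.1]
tcp_rot: [-3.141, -0.0, 2.013]
contact_force: [-0.2, 0.5, 0.5]
opening: 70.6
```

Emit:
{"method": "jog_arm", "body": {"plan": [0, 0, 0, 0, 0, 0, 0, 0, 0, 0, 0, 0, 0, 0, 0, 0, 0, 0, 0, 0, 0, 0, 0, 0, 0, 0, 0, 0, 0, 0], "jaw": -1, "squeeze": 30}}

```text
time: 35.0
ee_pos: [494.2, 157.6, 24.6]
tcp_rot: [3.141, 0.0, 2.013]
contact_force: [-0.9, 0.1, 3.6]
opening: 52.3
```

Emit:
{"method": "jog_arm", "body": {"plan": [0, 0, -0.01, 0, 0, 0, 0, 0, -0.03, 0, 0, 0, 0, 0, -0.04, 0, 0, 0, 0, 0, -0.02, 0, 0, 0, 0, 0, 0, 0, 0, 0]}}

```text
time: 35.62
ee_pos: [495.3, 157.8, 126.4]
tcp_rot: [3.138, 0.001, 2.013]
contact_force: [0.3, -0.1, -0.8]
opening: 52.4
```

```bash
python3 - <<'E'
from h import *
go((499,-17.3,125),2.015)
E
```

```text
t 35.62 tcp [495.3 157.8 126.4] rot [3.138e+00 1.000e-03 2.013e+00] open 52.4 F [ 0.3 -0.1 -0.8]
shift [-0.1598, -0.0715, 0.0013] turn z -0.002
```

Emit:
{"method": "jog_arm", "body": {"plan": [-0.028, -0.0124, 0, 0, 0, 0, -0.038, -0.0165, 0, 0, 0, 0, -0.038, -0.0165, 0, 0, 0, 0, -0.034, -0.015, 0, 0, 0, 0, -0.022, -0.01, 0, 0, 0, 0, 0, 0, 0.03, 0, 0, 0, 0, 0, 0.03, 0, 0, 0, 0, 0, 0.02, 0, 0, 0]}}

```text
time: 36.62
ee_pos: [496.4, -16.9, 41.2]
tcp_rot: [-3.138, -0.003, 2.012]
contact_force: [-0.6, 0.1, -1.0]
opening: 52.6
```

Emit:
{"method": "jog_arm", "body": {"plan": [0, 0, 0.01, 0, 0, 0, 0, 0, 0, 0, 0, 0, 0, 0, 0, 0, 0, 0]}}

```text
time: 37.0
ee_pos: [499.3, -17.2, 35.0]
tcp_rot: [3.141, 0.001, 2.013]
contact_force: [0.2, -0.5, -1.3]
opening: 52.3
```

```bash
python3 - <<'E'
from h import *
p=snap('wrist','wrist19.png')
go((499,-17.3,25),2.015)
E
```

```text
t 37.05 tcp [499.5 -17.3  35.2] rot [3.140e+00 1.000e-03 2.013e+00] open 52.5 F [-0.1  0.1 -1.1]
shift [0.0002, -0.0005, 0.0102] turn z -0.002
```

View pics/wrist19.png

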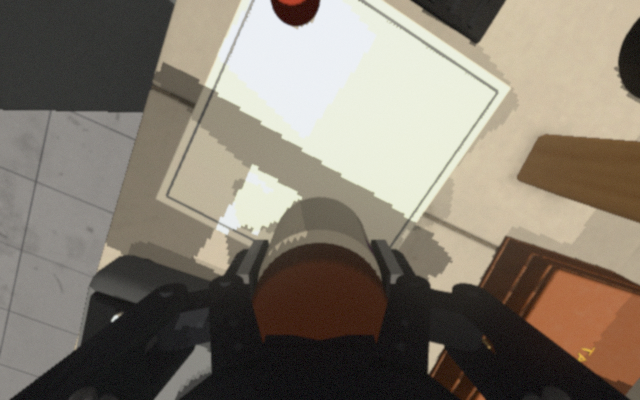

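Emit:
{"method": "jog_arm", "body": {"plan": [0, 0, 0.005, 0, 0, 0, 0, 0, 0.004, 0, 0, 0, 0, 0, 0.001, 0, 0, 0, 0, 0, 0, 0, 0, 0]}}

```text
time: 37.55
ee_pos: [498.6, -17.1, 24.6]
tcp_rot: [-3.141, -0.0, 2.013]
contact_force: [-2.3, 0.1, 3.4]
opening: 52.5
```

Emit:
{"method": "jog_arm", "body": {"plan": [0, 0, 0, 0, 0, 0, 0, 0, 0, 0, 0, 0, 0, 0, 0, 0, 0, 0, 0, 0, -0.01, 0, 0, 0, 0, 0, -0.03, 0, 0, 0, 0, 0, -0.04, 0, 0, 0, 0, 0, -0.05, 0, 0, 0, 0, 0, 0, 0, 0, 0], "jaw": 0.65}}

```text
time: 38.55
ee_pos: [502.3, -17.8, 160.0]
tcp_rot: [3.133, 0.006, 2.013]
contact_force: [0.5, -0.3, -0.3]
opening: 70.7
```

```bash
python3 - <<'E'
from h import *
np.set_printoptions(precision=1,suppress=True)
p=snap('wrist','wrist20.png')
for r in optics.trace('jar',p): print(fit(p,'jar',r['mask'],(499,-17)),r['confidence'],r['box'])
go((498.7,242.7,155),2.015)
E
```

```text
(array([500.2, -17.7]), np.float64(0.03834503562698289)) 0.61 [315.6, 193.7, 64.0, 75.2]
t 38.65 tcp [499.2 -17.2 155.3] rot [3.1 0.  2. ] open 70.4 F [-0.3 -0.7 -0.5]
shift [0.2352, 0.1107, 0.0002] turn z -0.002
```

View pics/wrist20.png

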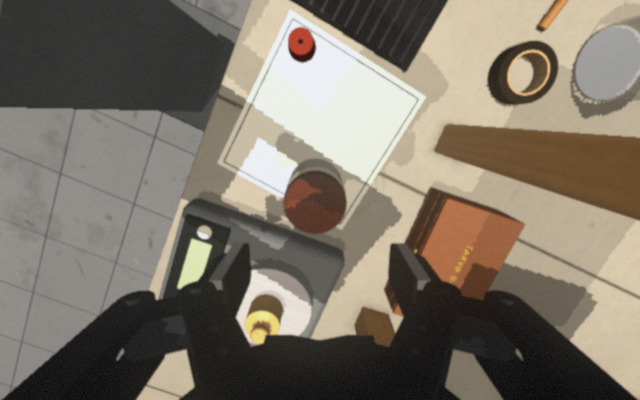

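The jar stands back at (500.2, −17.7); it started at about (499.3, −17.2). The bottle is next.

Emit:
{"method": "jog_arm", "body": {"plan": [0.025, 0.0118, 0, 0, 0, 0, 0.038, 0.018, 0, 0, 0, 0, 0.038, 0.018, 0, 0, 0, 0, 0.038, 0.018, 0, 0, 0, 0, 0.038, 0.018, 0, 0, 0, 0, 0.034, 0.016, 0, 0, 0, 0, 0.024, 0.011, 0, 0, 0, 0, 0, 0, 0, 0, 0, 0], "jaw": 0.25}}

```text
time: 39.65
ee_pos: [496.9, 243.8, 152.4]
tcp_rot: [-3.138, -0.001, 2.015]
contact_force: [-0.6, -1.1, -0.3]
opening: 53.1
```

```bash
python3 - <<'E'
from h import *
np.set_printoptions(precision=1,suppress=True)
p=snap('wrist','wrist21.png')
for r in optics.trace('dropper_bottle',p): print(fit(p,'dropper_bottle',r['mask'],(499,243)),r['confidence'],r['box'])
for r in optics.trace('beaker',p): print('bk',fit(p,'beaker',r['mask'],(432,202)),r['confidence'],r['box'])
go((498.7,242.7,23.8),2.015)
E
```

```text
(array([477.6, 289. ]), np.float64(1.907686525089269)) 0.75 [520.9, 236.1, 59.4, 40.0]
(array([498.8, 244.1]), np.float64(0.0726357799757071)) 0.67 [320.9, 196.1, 45.5, 53.3]
bk (array([432.2, 203. ]), np.float64(0.10269537209696558)) 0.75 [227.1, 209.0, 73.8, 71.6]
t 39.8 tcp [497.7 241.8 153.1] rot [-3.1  0.   2. ] open 53.5 F [-0.1 -0.4 -0.7]
shift [0.0004, 0.0016, 0.1293] turn z -0.002
```

Emit:
{"method": "jog_arm", "body": {"plan": [0, 0.001, 0.03, 0, 0, 0, 0, 0, 0.03, 0, 0, 0, 0, 0, 0.03, 0, 0, 0, 0, 0, 0.02, 0, 0, 0, 0, 0, 0.015, 0, 0, 0, 0, 0, 0, 0, 0, 0, 0, 0, 0, 0, 0, 0]}}

```text
time: 40.67
ee_pos: [500.0, 243.0, 30.2]
tcp_rot: [3.14, 0.0, 2.012]
contact_force: [-0.1, 0.2, -0.1]
opening: 53.8
```

```bash
python3 - <<'E'
from h import *
go((498.7,243,23.8),2.015)
E
```

```text
t 40.67 tcp [500.  243.   30.2] rot [3.14  0.    2.012] open 53.8 F [-0.1  0.2 -0.1]
shift [0.0006, -0.0012, 0.0064] turn z -0.003
```

Emit:
{"method": "jog_arm", "body": {"plan": [0, -0.001, 0.004, 0, 0, 0, 0, 0, 0.002, 0, 0, 0, 0, 0, 0, 0, 0, 0]}}

```text
time: 41.05
ee_pos: [498.4, 242.7, 23.4]
tcp_rot: [3.141, 0.0, 2.013]
contact_force: [0.5, 0.7, 0.2]
opening: 53.6
```

Emit:
{"method": "jog_arm", "body": {"plan": [0, 0, 0, 0, 0, 0, 0, 0, 0, 0, 0, 0, 0, 0, 0, 0, 0, 0, 0, 0, 0, 0, 0, 0, 0, 0, 0, 0, 0, 0], "jaw": -1, "squeeze": 25}}

```text
time: 41.68
ee_pos: [498.5, 242.7, 23.5]
tcp_rot: [3.141, -0.0, 2.013]
contact_force: [-0.5, 0.4, 2.9]
opening: 33.0
```

Emit:
{"method": "jog_arm", "body": {"plan": [0, 0, -0.01, 0, 0, 0, 0, 0, -0.03, 0, 0, 0, 0, 0, -0.04, 0, 0, 0, 0, 0, -0.02, 0, 0, 0, 0, 0, 0, 0, 0, 0]}}

```text
time: 42.3
ee_pos: [499.8, 243.1, 125.6]
tcp_rot: [3.137, 0.001, 2.013]
contact_force: [0.1, 0.2, -0.9]
opening: 33.5
```

```bash
python3 - <<'E'
from h import *
go((511.6,77.3,124),2.015)
E
```

```text
t 42.3 tcp [499.8 243.1 125.6] rot [3.137e+00 1.000e-03 2.013e+00] open 33.5 F [ 0.1  0.2 -0.9]
shift [-0.1549, -0.0603, 0.0015] turn z -0.002
```

Emit:
{"method": "jog_arm", "body": {"plan": [-0.03, -0.0114, 0, 0, 0, 0, -0.036, -0.0136, 0, 0, 0, 0, -0.036, -0.0136, 0, 0, 0, 0, -0.033, -0.0126, 0, 0, 0, 0, -0.02, -0.0077, 0, 0, 0, 0, 0, 0, 0.03, 0, 0, 0, 0, 0, 0.03, 0, 0, 0, 0, 0, 0.02, 0, 0, 0]}}

```text
time: 43.3
ee_pos: [509.2, 77.1, 40.3]
tcp_rot: [-3.138, -0.002, 2.012]
contact_force: [0.1, -0.5, 0.3]
opening: 33.2
```

Emit:
{"method": "jog_arm", "body": {"plan": [0, 0, 0.01, 0, 0, 0, 0, 0, 0, 0, 0, 0, 0, 0, 0, 0, 0, 0]}}

```text
time: 43.68
ee_pos: [512.0, 77.4, 34.0]
tcp_rot: [3.141, 0.0, 2.013]
contact_force: [0.6, -0.1, -0.6]
opening: 33.5
```

```bash
python3 - <<'E'
from h import *
p=snap('wrist','wrist22.png')
go((511.6,77.3,24),2.015)
E
```

```text
t 43.73 tcp [512.2  77.4  34.2] rot [3.140e+00 1.000e-03 2.013e+00] open 33.3 F [-0.3 -0.  -1. ]
shift [0.0002, -0.0006, 0.0102] turn z -0.002
```

View pics/wrist22.png

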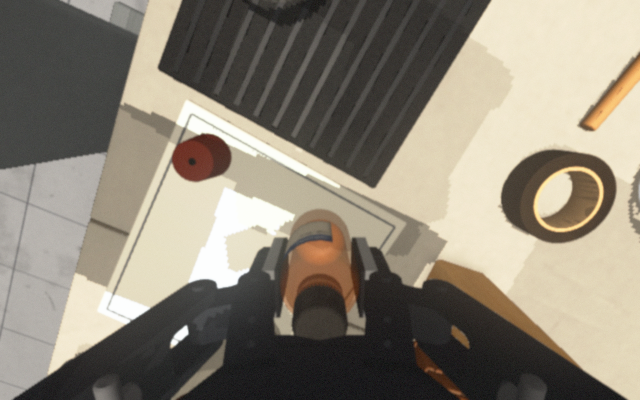

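Emit:
{"method": "jog_arm", "body": {"plan": [0, 0, 0.006, 0, 0, 0, 0, 0, 0.004, 0, 0, 0, 0, 0, 0.001, 0, 0, 0, 0, 0, 0, 0, 0, 0]}}

```text
time: 44.22
ee_pos: [511.7, 77.4, 23.5]
tcp_rot: [-3.141, 0.0, 2.013]
contact_force: [-5.2, -0.2, 10.7]
opening: 33.1
```

Emit:
{"method": "jog_arm", "body": {"plan": [0, 0, 0, 0, 0, 0, 0, 0, 0, 0, 0, 0, 0, 0, 0, 0, 0, 0, 0, 0, -0.01, 0, 0, 0, 0, 0, -0.03, 0, 0, 0, 0, 0, -0.04, 0, 0, 0, 0, 0, -0.05, 0, 0, 0, 0, 0, 0, 0, 0, 0], "jaw": 0.25}}

```text
time: 45.22
ee_pos: [515.1, 77.4, 158.0]
tcp_rot: [3.132, 0.004, 2.013]
contact_force: [0.9, -0.4, -1.1]
opening: 53.4
```

```bash
python3 - <<'E'
from h import *
np.set_printoptions(precision=1,suppress=True)
p=snap('wrist','wrist23.png')
for r in optics.trace('dropper_bottle',p): print(fit(p,'dropper_bottle',r['mask'],(511,77)),r['confidence'],r['box'])
go((432.3,200.8,155),2.015)
E
```

```text
(array([512.2,  78.1]), np.float64(0.05852799835530542)) 0.87 [315.7, 190.3, 39.8, 47.2]
(array([493.7, 120.5]), np.float64(1.6398906803132853)) 0.85 [604.5, 57.8, 69.7, 41.1]
t 45.33 tcp [511.9  77.4 153.3] rot [3.1 0.  2. ] open 53.2 F [-0.7 -0.3 -1.4]
shift [0.1456, -0.0191, -0.0019] turn z -0.002
```

View pics/wrist23.png

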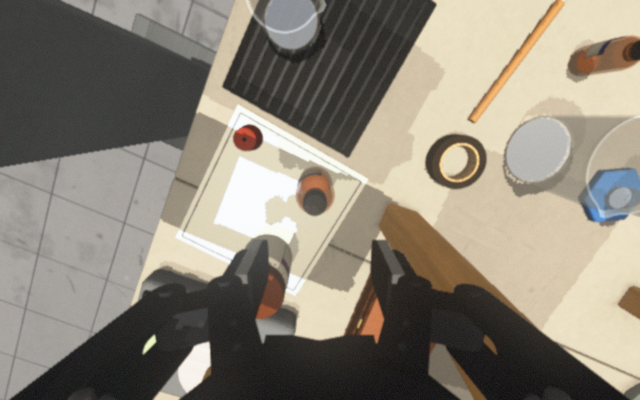

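The bottle is back at (512.2, 78.1), against a start of (511.4, 77.4). Now the beaker.

Emit:
{"method": "jog_arm", "body": {"plan": [0.028, -0.0037, 0, 0, 0, 0, 0.034, -0.0045, 0, 0, 0, 0, 0.034, -0.0045, 0, 0, 0, 0, 0.03, -0.004, 0, 0, 0, 0, 0.019, -0.0025, 0, 0, 0, 0, 0, 0, 0.02, 0, 0, 0, 0, 0, 0, 0, 0, 0, 0, 0, 0, 0, 0, 0], "jaw": 0.65}}

```text
time: 46.32
ee_pos: [431.6, 199.9, 131.8]
tcp_rot: [-3.14, -0.0, 2.013]
contact_force: [0.4, 0.1, 0.3]
opening: 70.4
```

```bash
python3 - <<'E'
from h import *
p=snap('wrist','wrist24.png')
go((432.5,200.5,28.8),2.015)
E
```

```text
t 46.38 tcp [432.1 200.  132.3] rot [-3.141 -0.     2.012] open 70.2 F [ 0.4 -0.4  0. ]
shift [0.0003, 0.0006, 0.1035] turn z -0.003
```

View pics/wrist24.png

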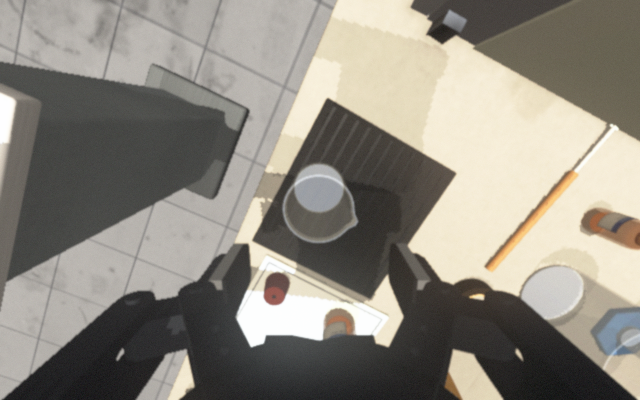

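Emit:
{"method": "jog_arm", "body": {"plan": [0, 0, 0.03, 0, 0, 0, 0, 0, 0.03, 0, 0, 0, 0, 0, 0.025, 0, 0, 0, 0, 0, 0.015, 0, 0, 0, 0, 0, 0, 0, 0, 0, 0, 0, 0, 0, 0, 0]}}

```text
time: 47.12
ee_pos: [433.0, 200.4, 33.4]
tcp_rot: [3.14, 0.0, 2.013]
contact_force: [-0.0, -0.1, 0.2]
opening: 70.4
```

```bash
python3 - <<'E'
from h import *
go((432.5,200.5,28.8),2.015)
E
```

```text
t 47.12 tcp [433.  200.4  33.4] rot [3.14  0.    2.013] open 70.4 F [-0.  -0.1  0.2]
shift [0.0003, -0.0005, 0.0046] turn z -0.002
```

Emit:
{"method": "jog_arm", "body": {"plan": [0, 0, 0.004, 0, 0, 0, 0, 0, 0, 0, 0, 0, 0, 0, 0, 0, 0, 0]}}

```text
time: 47.5
ee_pos: [432.2, 200.3, 28.5]
tcp_rot: [3.141, 0.0, 2.013]
contact_force: [-0.2, -0.0, 0.6]
opening: 70.4
```

Emit:
{"method": "jog_arm", "body": {"plan": [0, 0, 0, 0, 0, 0, 0, 0, 0, 0, 0, 0, 0, 0, 0, 0, 0, 0, 0, 0, 0, 0, 0, 0, 0, 0, 0, 0, 0, 0], "jaw": -1, "squeeze": 20}}

```text
time: 48.12
ee_pos: [432.1, 200.2, 28.7]
tcp_rot: [-3.141, 0.0, 2.013]
contact_force: [-2.8, -0.9, 5.9]
opening: 53.5
```

Emit:
{"method": "jog_arm", "body": {"plan": [0, 0, -0.01, 0, 0, 0, 0, 0, -0.03, 0, 0, 0, 0, 0, -0.04, 0, 0, 0, 0, 0, -0.02, 0, 0, 0, 0, 0, 0, 0, 0, 0, 0, 0, 0, 0, 0, 0]}}

```text
time: 48.88
ee_pos: [431.4, 200.0, 127.5]
tcp_rot: [-3.14, -0.0, 2.013]
contact_force: [-0.4, -0.4, 0.2]
opening: 53.5
```

```bash
python3 - <<'E'
from h import *
go((447.2,30.5,128),2.015)
E
```

```text
t 48.88 tcp [431.4 200.  127.5] rot [-3.14  -0.     2.013] open 53.5 F [-0.4 -0.4  0.2]
shift [-0.16, -0.0582, -0.0005] turn z -0.002
```

Emit:
{"method": "jog_arm", "body": {"plan": [-0.03, -0.011, 0, 0, 0, 0, -0.037, -0.0136, 0, 0, 0, 0, -0.037, -0.0136, 0, 0, 0, 0, -0.034, -0.0126, 0, 0, 0, 0, -0.022, -0.0081, 0, 0, 0, 0, 0, 0, 0.03, 0, 0, 0, 0, 0, 0.03, 0, 0, 0, 0, 0, 0.02, 0, 0, 0]}}

```text
time: 49.88
ee_pos: [445.0, 30.5, 45.3]
tcp_rot: [-3.138, -0.002, 2.012]
contact_force: [0.3, 0.4, -0.4]
opening: 53.1
```

Emit:
{"method": "jog_arm", "body": {"plan": [0, 0, 0.01, 0, 0, 0, 0, 0, 0, 0, 0, 0, 0, 0, 0, 0, 0, 0]}}

```text
time: 50.25
ee_pos: [447.8, 30.4, 38.9]
tcp_rot: [3.141, 0.0, 2.013]
contact_force: [-0.3, -0.4, -0.2]
opening: 53.2
```

```bash
python3 - <<'E'
from h import *
p=snap('wrist','wrist25.png')
go((447.2,30.5,28.5),2.015)
E
```

```text
t 50.3 tcp [448.   30.4  39.1] rot [3.140e+00 1.000e-03 2.013e+00] open 52.9 F [-0.4 -0.4 -0.4]
shift [0.0005, -0.0007, 0.0106] turn z -0.002
```

View pics/wrist25.png

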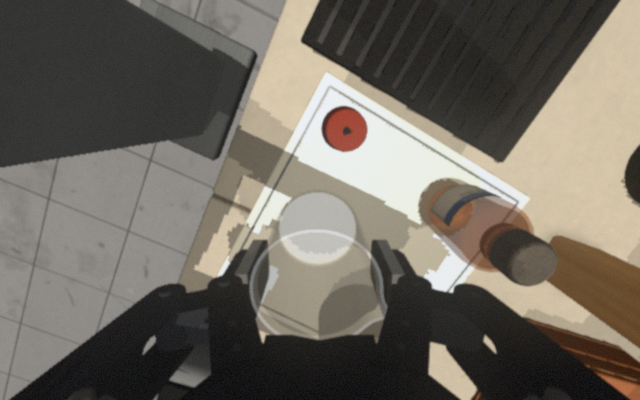

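Emit:
{"method": "jog_arm", "body": {"plan": [0, -0.001, 0.006, 0, 0, 0, 0, 0, 0.004, 0, 0, 0, 0, 0, 0.001, 0, 0, 0, 0, 0, 0, 0, 0, 0]}}

```text
time: 50.8
ee_pos: [446.7, 29.8, 28.6]
tcp_rot: [-3.141, 0.0, 2.013]
contact_force: [-6.5, 0.0, 16.2]
opening: 53.3
```

Emit:
{"method": "jog_arm", "body": {"plan": [0, 0, 0, 0, 0, 0, 0, 0, 0, 0, 0, 0, 0, 0, 0, 0, 0, 0, 0, 0, -0.01, 0, 0, 0, 0, 0, -0.03, 0, 0, 0, 0, 0, -0.04, 0, 0, 0, 0, 0, -0.05, 0, 0, 0, 0, 0, -0.05, 0, 0, 0], "jaw": 0.65}}

```text
time: 51.8
ee_pos: [446.0, 30.0, 209.4]
tcp_rot: [3.141, 0.0, 2.013]
contact_force: [1.0, -0.1, -0.0]
opening: 70.2
```

Emit:
{"method": "jog_arm", "body": {"plan": [0, 0, -0.03, 0, 0, 0, 0, 0, -0.01, 0, 0, 0, 0, 0, 0, 0, 0, 0, 0, 0, 0, 0, 0, 0]}}

```text
time: 52.3
ee_pos: [445.4, 30.0, 245.5]
tcp_rot: [-3.139, -0.002, 2.013]
contact_force: [-0.3, -0.2, -0.5]
opening: 70.4
```

```bash
python3 - <<'E'
from h import *
np.set_printoptions(precision=1,suppress=True)
p=snap('wrist','wrist26.png')
for o,x,z in (('beaker',(446.3,31.5),4),('jar',(499,-17),4),('dropper_bottle',(511.5,77.5),4),('brass_weight',(505,-143),54)):
  for r in optics.trace(o,p): print(o,fit(p,o,r['mask'],x,z0=z),r['confidence'],r['box'])
go((447,31,150),2.015)
q=snap('scene','scene26.png')
E
```

```text
beaker (array([446.1,  32.6]), np.float64(0.1357819225251076)) 0.76 [320.0, 176.9, 48.2, 49.7]
jar (array([500.6, -18.3]), np.float64(0.07258986928104576)) 0.74 [345.1, 229.7, 45.8, 55.8]
dropper_bottle (array([514. ,  78.8]), np.float64(0.07332920536635706)) 0.62 [390.4, 161.6, 39.8, 33.0]
dropper_bottle (array([426.5,  75.8]), np.float64(1.6082662372517444)) 0.58 [613.5, 61.9, 53.1, 27.4]
brass_weight (array([ 506.3, -143.9]), np.float64(0.07091149973502914)) 0.73 [302.4, 321.1, 26.8, 37.0]
t 52.55 tcp [445.9  30.  246.4] rot [-3.1 -0.   2. ] open 70.2 F [-0.2 -0.2 -0.2]
shift [0.0004, 0.0016, 0.0964] turn z -0.002
```

View pics/wrist26.png

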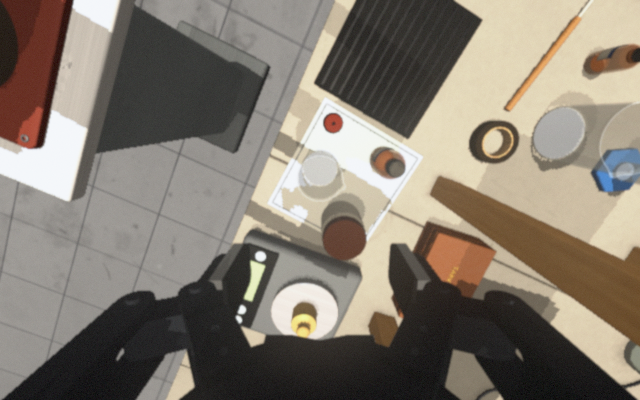

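View pics/scene26.png

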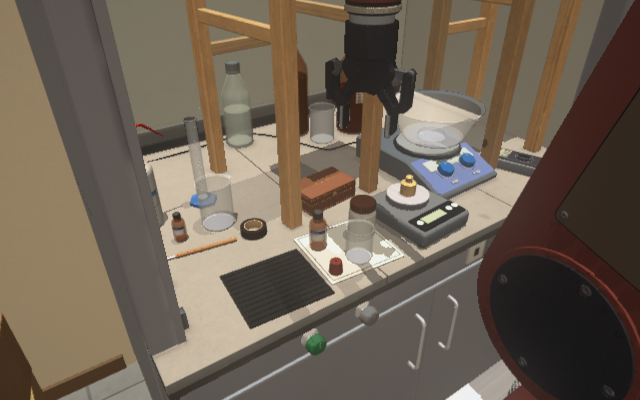

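```bash
python3 -c "
from rig import sign_off; print(sign_off())"
```

```text
the job is handed in; nothing more can be done
None
```

The job is done and handed in at about 52.6 s, in the order asked. I stood the beaker, bottle and jar on the mat, put the weight on the balance pan, then put the jar, bottle and beaker back on the tray. The hand-in reported no verdict.

All positions are wrist-camera fits, good to about 2 mm. "Wanted" is the start position for the first three and the fitted pan centre for the weight.

| Thing | Wanted (x, y) mm | Last fit (x, y) mm |
|---|---|---|
| Beaker | (446.5, 32.7) | (446.1, 32.6) |
| Jar | (499.3, −17.5) | (500.6, −18.3) |
| Bottle | (512.1, 78.1) | (514.0, 78.8) |
| Weight | about (505, −143) | (506.3, −143.9) |

- **Final pictures:** all four things stand upright, the mat is empty, and the stopper and look-alikes are where they were. The hand was open and clear, about 0.25 m up.
- **Forces:** the highest wrist force reading at the end of a move was about 17 N, when setting the beaker down.
- **Disagreements between views:** the side and scene cameras placed some things up to about 7 mm differently. Their views were partly blocked, and the scene camera's jar fit was unusable. I relied on the wrist camera, whose own repeats agreed within about 3 mm.

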